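# Rack, bar and pin a batch of rocker switches for test

## Task

Stand every rocker switch from the chute's outfeed pad upright and fully down in a slot of the test rack, one to a slot, any slots. Then swing the hinged keeper bar round over their tops until it meets its end stop in the fork, and push the headed pin, which is parked in the brass stud block, down through fork and bar until its head sits on the fork. Leave the gauge, the bezel ring and the two toggle levers where they lie.

Things in the scene. Friction and masses are not known exactly. Their poses are not given: they have to be found in the camera images.
- rack: Fixed aluminium test rack, base 84 (x) x 310 (y) x 8 mm high. Origin: centre of its underside. Five open-topped slots in a row along y, 34 mm pitch, walls to 34 mm above the table. At its -y end the keeper bar's hinge post, at its +y end a steel fork (two 32 x 32 x 6 mm plates, undersides at z = 66 and 84 mm, joined by an upright on their +y side).
- hinge (a point): Point on the vertical hinge axis of the keeper bar, 82 mm above the table (rack x = 0, y = -120 mm); axes as the rack's.
- fork_top (a point): Centre of the fork's 13 mm vertical through hole, on the fork's top face, 90 mm above the table (rack x = 0, y = +120 mm); axes as the rack's. The pin goes in here from above.
- keeper (a joint): Angle of the keeper bar about its vertical hinge, rad: 0 = parked, pointing along the rack's +x away from the robot; grows towards the rack's +y; 1.571 = end stop, along the row over the switches, end lug (240 mm from the hinge, 13 mm hole) in the fork, holes in line. Stays where left (1.5 N at the post moves it). Bar 16 mm wide, 74 to 82 mm above the table, 6 mm clear of seated switches.
- keeper_post (a point): Top of the black upright grip post on the keeper bar, 16 mm diameter, 36 mm tall, top 118 mm above the table, 85 mm from the hinge axis; grip or push it to swing the bar.
- pin: Loose steel pin: shank 10 mm diameter, 40 mm long with a tapered tip, head 24 mm diameter and 22 mm tall. Origin: centre of the shank's lower end, z up along the pin. Seated, its origin is 40 mm below fork_top. It starts upright in the parking bore of the stud block, head underside 14 mm above the block; it moves with the block.
- stud_block: Loose, heavy (0.8 kg) brass ground stud block 70 x 50 x 32 mm, origin: centre of its underside; parking bore 11.5 mm wide, 26 mm deep, at x = -10 mm, and a small brass stud at x = +22 mm rising 16 mm above the top.
- outfeed: Fixed outfeed pad (thin grey plastic, 300 x 340 mm, 1 mm) on which the switches stand, with the sloped aluminium chute rising from its +y edge to about 130 mm. Origin: centre of the pad.
- gauge: Bystander: black vertical speed gauge, 82 x 82 mm face up, 63 mm tall; origin: centre of its underside.
- bezel: Bystander: white nylon bezel ring, 60 mm outside, 44 mm inside, 10 mm tall, lying flat; origin: centre of its underside.
- toggle0: Bystander: chrome toggle lever, lying, about 70 mm long, 14 mm tall; origin: under its body.
- toggle1: Bystander: chrome toggle lever, the same as toggle0.
- slot0 (a point): Centre of the floor of slot 0 of the rack, 8 mm above the table; slot 44 mm along the rack's x, 29 mm along its y, 26 mm deep. slot0 is next to the hinge, slot4 next to the fork; axes as the rack's.
- switch0: Olive rocker switch standing on its foot (may be absent: None): 40 mm along its x, 26 mm along its y, 60 mm tall (the top 10 mm is the rocker, 36 x 22 mm). Origin: centre of its underside, z up. In a slot its x lies along the rack's x, either way round.
- slot1 (a point): Centre of the floor of slot 1 of the rack, 8 mm above the table; slot 44 mm along the rack's x, 29 mm along its y, 26 mm deep. slot0 is next to the hinge, slot4 next to the fork; axes as the rack's.
- switch1: Olive rocker switch standing on its foot (may be absent: None): 40 mm along its x, 26 mm along its y, 60 mm tall (the top 10 mm is the rocker, 36 x 22 mm). Origin: centre of its underside, z up. In a slot its x lies along the rack's x, either way round.
- slot2 (a point): Centre of the floor of slot 2 of the rack, 8 mm above the table; slot 44 mm along the rack's x, 29 mm along its y, 26 mm deep. slot0 is next to the hinge, slot4 next to the fork; axes as the rack's.
- switch2: Olive rocker switch standing on its foot (may be absent: None): 40 mm along its x, 26 mm along its y, 60 mm tall (the top 10 mm is the rocker, 36 x 22 mm). Origin: centre of its underside, z up. In a slot its x lies along the rack's x, either way round.
- slot3 (a point): Centre of the floor of slot 3 of the rack, 8 mm above the table; slot 44 mm along the rack's x, 29 mm along its y, 26 mm deep. slot0 is next to the hinge, slot4 next to the fork; axes as the rack's.
- switch3: Olive rocker switch standing on its foot (may be absent: None): 40 mm along its x, 26 mm along its y, 60 mm tall (the top 10 mm is the rocker, 36 x 22 mm). Origin: centre of its underside, z up. In a slot its x lies along the rack's x, either way round.
- slot4 (a point): Centre of the floor of slot 4 of the rack, 8 mm above the table; slot 44 mm along the rack's x, 29 mm along its y, 26 mm deep. slot0 is next to the hinge, slot4 next to the fork; axes as the rack's.
- switch4: Olive rocker switch standing on its foot (may be absent: None): 40 mm along its x, 26 mm along its y, 60 mm tall (the top 10 mm is the rocker, 36 x 22 mm). Origin: centre of its underside, z up. In a slot its x lies along the rack's x, either way round.

How it is judged (in metres and radians):
On the way, in this order (a step that is already met when the one before it is completed fails the run):
1. every switch present stands upright in a slot of the rack, one to a slot, fully down (foot within 3 mm of the slot floor) (z of switch0 in the frame of rack between 0.005 and 0.011 m and x of switch0 in the frame of rack between -0.005 and 0.005 m and y of switch0 in the frame of rack between -0.075 and 0.075 m and angle between each of switch0, switch1, switch2, switch3, switch4's own z axis and vertical below 0.08 rad and z of switch1 in the frame of rack between 0.005 and 0.011 m and x of switch1 in the frame of rack between -0.005 and 0.005 m and y of switch1 in the frame of rack between -0.075 and 0.075 m and z of switch2 in the frame of rack between 0.005 and 0.011 m and x of switch2 in the frame of rack between -0.005 and 0.005 m and y of switch2 in the frame of rack between -0.075 and 0.075 m and z of switch3 in the frame of rack between 0.005 and 0.011 m and x of switch3 in the frame of rack between -0.005 and 0.005 m and y of switch3 in the frame of rack between -0.075 and 0.075 m and z of switch4 in the frame of rack between 0.005 and 0.011 m and x of switch4 in the frame of rack between -0.005 and 0.005 m and y of switch4 in the frame of rack between -0.075 and 0.075 m), for 0.2 s.
2. then the keeper bar is swung over the switches to its end stop (within 0.03 rad) (value of joint keeper above 1.54 rad), for 0.2 s.
3. then the headed pin is pushed down through fork and bar until its head sits on the fork (within 3 mm) (z of pin in the frame of fork_top between -0.043 and -0.037 m and horizontal distance between pin and fork_top below 0.005 m and angle between pin's own z axis and vertical below 0.1 rad), for 0.2 s.
At the end, for the whole second after the job is handed in: Every switch stands upright (within 0.08 rad) and fully down in a slot (foot within 3 mm of the slot floor); the keeper bar is at its end stop (within 0.03 rad); the pin stands through fork and bar with its head down on the fork (within 3 mm); all released and at rest (all of step 1 and all of step 3 and value of joint keeper above 1.54 rad and linear speed of each of switch0, switch1, switch2, switch3, switch4, pin below 0.03 m/s); the robot touches nothing.
It fails at once if the gauge is shoved more than 25 mm from its place (distance of gauge from where it was at the start of the episode above 0.025 m).
It fails at once if the bezel ring is shoved more than 25 mm from its place (distance of bezel from where it was at the start of the episode above 0.025 m).
It fails at once if the first toggle lever is shoved more than 25 mm from its place (distance of toggle0 from where it was at the start of the episode above 0.025 m).
It fails at once if the second toggle lever is shoved more than 25 mm from its place (distance of toggle1 from where it was at the start of the episode above 0.025 m).
Of switch0, switch1, switch2, switch3, switch4 only 3 to 5 are there at a start; the rules pass over those that are not, and their reading is None.
At some moment in a run one of stud_block may be knocked a few centimetres aside while the robot is not near it.
It also fails if it takes over 210 s, if anything falls off the work surface, if the arm or the gripper's body presses on something with over 40 N, if the wrist force passes 120 N, or if a joint passes its speed limit or range.

## Robot

A 6-joint arm with a two-finger parallel gripper is mounted at the origin on the work surface. World frame = base frame: x ahead of the robot, y to its left, z up, the work surface at z = 0. Lengths are in mm, angles in rad, forces in N, time in s.
With the tool pointing down it reaches from about 275 to 750 mm from the base axis. Payload 10.2 kg.
Tool frame: the origin (TCP) lies on the centre line of the jaws, within the pads' length; the fingertips stand 8 mm ahead of it and the grasp point (between the pads) lies 11 mm behind it; x points along the fingers, y is the direction in which the jaws open and shut, and the axes are right-handed (so a half turn about x gives the same grasp; the last joint's range is limited). The gripper opens to 85 mm and grips with 20 to 120 N. Pads are 22 mm wide; open, the fingers measure 114 mm over their backs; the gripper's body (76 mm by 85 mm) begins 54 mm behind the grasp point. The pads swing forward as they close: fully open they stand 13 mm farther back than shut.
Start: joints at [1.024, 0.313, 1.498, -0, 1.331, -0.223], TCP at [167.053, 497.719, 206.994] pointing down, gripper open.
Joint ranges: [-2.94, 2.94], [-0.97, 2.17], [0.19, 2.56], [-1.23, 4.37], [0.02, 3.11], [-2.88, 2.88]. Speed limits (rad/s): [2.39, 2.39, 3.01, 3.14, 3.14, 3.14].

## Interface

Orientations are given as a unit quaternion [w, x, y, z].
In Python, from rig import ctrl, vision, workorder gives the robot as it stands. The module is installed in compiled form; this text tells all that it offers.
- The arm moves only by the shell command python3 -m jog 'ROWS' [OPENING] [FORCE]. ROWS is JSON, a list that holds one entry, the list of rows, each a list of 6 numbers: the shift along the tool's x, y, z in m, then the turn, a rotation vector about the tool's x, y, z in rad. A call has 1 to 12 rows; each row shifts and turns the commanded pose from where the row before left it, along the tool's axes as they then stand; what a row does not reach is not made up. A row lasts 1/8 s, in which the tool goes at most 62.5 mm and 10.7 degrees, less where a joint would pass 70% of its speed; a pose out of reach is approached as far as the arm can. A call is refused whole if a number of a shift passes 0.0625 or a number of a turn 0.188, either way. A call with a gripper value outside its range is refused whole. OPENING is the closure in counts, from 0 (fully open) to 255 (shut), set as the call begins (- or left out, the last holds). The fingers move at their own pace and stop on an object; FORCE is the grip in N (left out, the last holds). Time passes only in rows, so rows that do not move let the fingers close. It gives the time, the measured TCP pose, the force and the opening at its end, in the units of the state.
- ctrl.sense(): the state, without advancing time (a new reading comes with each control period).
- vision.capture(name): name is "scene" or "top" or "wrist"; returns a dict with "image" (400x640x3 uint8, red, green, blue), "mtx" (3x3 intrinsics, pixels), "R" (3x3) and "t" (3): a world point X has camera coordinates R X + t; the wrist camera has in their place "hand_eye" (4x4, takes a point from camera to tool coordinates, whose origin is the TCP and whose axes are the tool frame's). Camera axes: x right, y down, z forward; pixel columns grow to the right and rows downward; lengths in mm; the calibration is good to about 2 mm. A picture is of the moment at which its call begins: read the wrist's pose just before it. There is no depth.
- workorder.finish_job(): hands the job in, once; it reports no verdict.
The state is a dict: "time_s": time; "joints": joint angles; "dq": joint speeds; "tau": joint torques, N m; "eef_pos": TCP position; "ee_rot": TCP orientation; "force": force on the tool from outside, world axes, zero at the start; "wrist_torque": the same for the moment, N m; "grip_width": opening from 0.0 (shut) to 1.0 (fully open).
Only numpy, scipy, OpenCV 4.12 (cv2) and the standard library are available. Lean on these libraries where they do the work, as an engineer would, in place of code of your own. Each camera call takes 0.05 s, during which the arm holds its last target.

## Working session

There is one attempt and no reset: what is moved stays moved. The work goes in short steps, Python scripts to look and compute and a shell command to move; the robot and the scene stay as the last step left them, time stands still between calls to the robot, and variables do not carry over. Pictures are saved under pics/ and viewed, and the job is handed in when it is done.

```bash
mkdir -p pics; ls; cat > h.py <<'E'
import numpy as np, cv2
from rig import ctrl, vision, workorder
def cap(n,name=None):
    s=ctrl.sense(); c=vision.capture(n)
    if name: cv2.imwrite('pics/'+name+'.png',c['image'][:,:,::-1])
    return s,c
E
python3 - <<'E'
from h import *
s,c=cap('scene','scene0'); print(s); print(c['mtx'],c['R'],c['t'])
s,c=cap('top','top0'); print(c['mtx'],c['R'],c['t'])
s,c=cap('wrist','wrist0'); print(c['mtx'],c['hand_eye'])
E
```

```text
pics
{'time_s': 0.0, 'joints': array([ 1.02359406e+00,  3.13450443e-01,  1.49845669e+00,  2.65068302e-05,
        1.33101770e+00, -2.23403573e-01]), 'dq': array([-0.00023233, -0.0012255 ,  0.0006511 ,  0.00177482, -0.00109026,
       -0.0005988 ]), 'tau': array([-1.46810344e-03, -4.12285995e+01, -2.59731030e+01, -3.57983390e-04,
        4.35374823e-03, -5.89443835e-05]), 'eef_pos': array([166.8862285 , 497.45389818, 206.42749872]), 'ee_rot': array([ 0.69767391,  0.1135498 ,  0.69804482, -0.11441589]), 'force': array([-0.5183314 ,  0.260117  ,  0.18163621]), 'wrist_torque': array([ 0.0041695 , -0.01803183,  0.01532633]), 'grip_width': 1.0000858320425363}
[[371.55861967   0.         317.65102207]
 [  0.         371.55861967 208.84706533]
 [  0.           0.           1.        ]] [[ 0.38335187  0.92358325 -0.00594311]
 [ 0.73415772 -0.30861868 -0.60478671]
 [-0.56040503  0.22748293 -0.79636532]] [-253.8798374  -363.85108762 1229.5897116 ]
[[373.81446789   0.         318.91026538]
 [  0.         373.81446789 196.66267037]
 [  0.           0.           1.        ]] [[-0.01513607 -0.99984362 -0.00914469]
 [-0.99157474  0.01618635 -0.1285206 ]
 [ 0.12864853  0.00712234 -0.99166468]] [ 19.53444121 608.72843504 889.09273555]
[[284.28256516   0.         314.20609472]
 [  0.         284.28256516 202.77997869]
 [  0.           0.           1.        ]] [[-4.64160626e-04 -2.60867292e-01  9.65374560e-01 -1.66848165e+02]
 [ 9.99999880e-01  3.11480415e-05  4.89225732e-04 -6.05848606e-01]
 [-1.57692519e-04  9.65374671e-01  2.60867246e-01 -6.57829691e+01]
 [ 0.00000000e+00  0.00000000e+00  0.00000000e+00  1.00000000e+00]]
```

View pics/scene0.png

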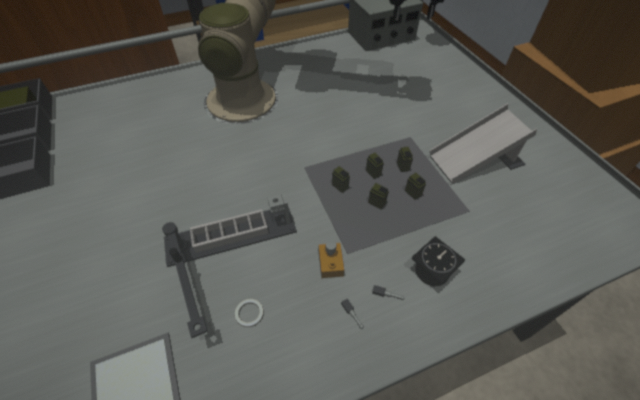

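View pics/top0.png

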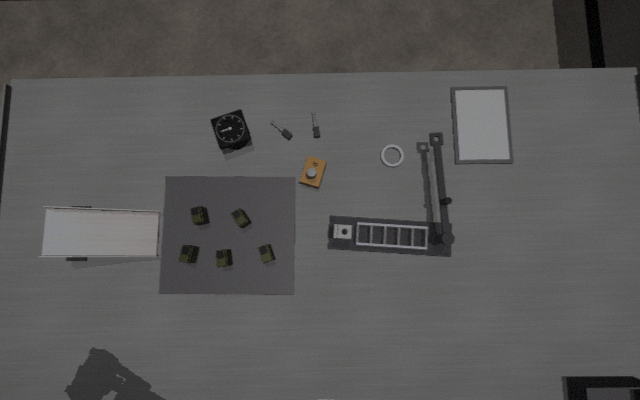

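View pics/wrist0.png

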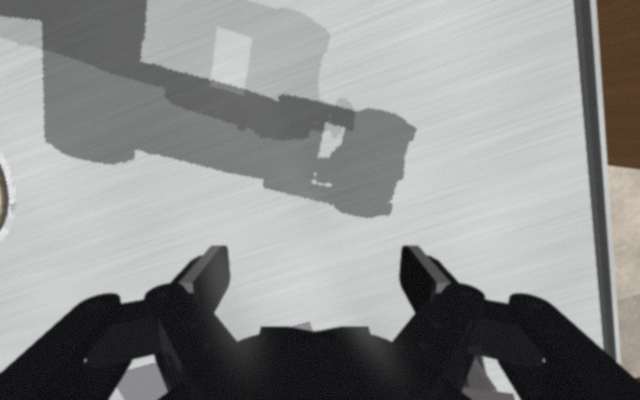

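```bash
cat >> h.py <<'E'
from scipy.spatial.transform import Rotation as Ro
def cam(c,s=None):
    """camera centre, R world<-cam"""
    if 'hand_eye' in c:
        q=s['ee_rot']; Rt=Ro.from_quat([q[1],q[2],q[3],q[0]]).as_matrix()
        H=np.array(c['hand_eye']); return Rt@H[:3,3]+s['eef_pos'], Rt@H[:3,:3]
    R=np.array(c['R']); return -R.T@np.array(c['t']), R.T
def ray(c,uv,s=None):
    o,R=cam(c,s); K=np.array(c['mtx']); uv=np.atleast_2d(np.array(uv,float))
    d=(R@np.linalg.inv(K)@np.c_[uv,np.ones(len(uv))].T).T
    return o,d/np.linalg.norm(d,axis=1)[:,None]
def plane(c,uv,z,s=None):
    o,d=ray(c,uv,s); return o+d*((z-o[2])/d[:,2])[:,None]
def tri(rs):
    A=np.zeros((3,3));b=np.zeros(3)
    for o,d in rs:
        d=d.reshape(3);P=np.eye(3)-np.outer(d,d);A+=P;b+=P@o
    x=np.linalg.solve(A,b); return x,[float(np.linalg.norm((np.eye(3)-np.outer(d.ravel(),d.ravel()))@(x-o))) for o,d in rs]
def proj(c,X,s=None):
    o,R=cam(c,s); p=(np.atleast_2d(X)-o)@R; K=np.array(c['mtx']); p=p@K.T; return p[:,:2]/p[:,2:]
def axes(s):
    q=s['ee_rot']; return Ro.from_quat([q[1],q[2],q[3],q[0]]).as_matrix()
def target(X,yaw,s=None):
    """print move to TCP X, tool down, jaw axis (tool y) at yaw mod pi: rows in the tool axes"""
    s=s or ctrl.sense(); R=axes(s)
    best=None
    for k in (0,1,2,3):
        a=yaw+np.pi*(k-2); y=np.array([np.cos(a),np.sin(a),0]); x=np.array([0,0,-1.]); G=np.c_[x,y,np.cross(x,y)]
        rv=Ro.from_matrix(R.T@G).as_rotvec()
        if best is None or np.linalg.norm(rv)<np.linalg.norm(best[0]): best=(rv,G)
    d=np.array(X)-s['eef_pos']
    print('shift first: tool mm',np.round(R.T@d,1),'| turn rv',np.round(best[0],4),'| shift after turn mm',np.round(best[1].T@d,1),'world d',np.round(d,1))
E
python3 - <<'E'
from h import *
s,c=cap('top'); s2,c2=cap('scene')
print(axes(s))
f=lambda im,n,x0,x1,y0,y1,k:cv2.imwrite('pics/%s.png'%n,cv2.resize(im[y0:y1,x0:x1,::-1],None,fx=k,fy=k,interpolation=cv2.INTER_CUBIC))
f(c['image'],'topz1',160,360,100,300,3); f(c['image'],'topz2',320,470,120,270,4)
f(c2['image'],'scz2',150,350,180,350,4)
for n,p,z in [('sw',[200,215],50),('sw',[241,218],50),('sw',[189,254],50),('sw',[224,258],50),('sw',[267,253],50),('block',[312,172],32),('rackmid',[392,236],34),('gauge',[230,129],63),('fork',[344,232],90),('hinge',[446,239],82),('post',[446,201],118)]:
    print(n,np.round(plane(c,p,z)[0],0))
E
```

```text
[[-5.16565556e-04  3.18173716e-01  9.48032288e-01]
 [-8.86623705e-04  9.48031896e-01 -3.18174068e-01]
 [-9.99999474e-01 -1.00490566e-03 -2.07620265e-04]]
sw [567. 301.  50.]
sw [558. 201.  50.]
sw [473. 326.  50.]
sw [462. 241.  50.]
sw [473. 137.  50.]
block [673.  27.  32.]
rackmid [ 509. -168.   34.]
gauge [779. 228.  63.]
fork [519. -47.  90.]
hinge [ 499. -285.   82.]
post [ 584. -278.  118.]
```

View pics/topz1.png

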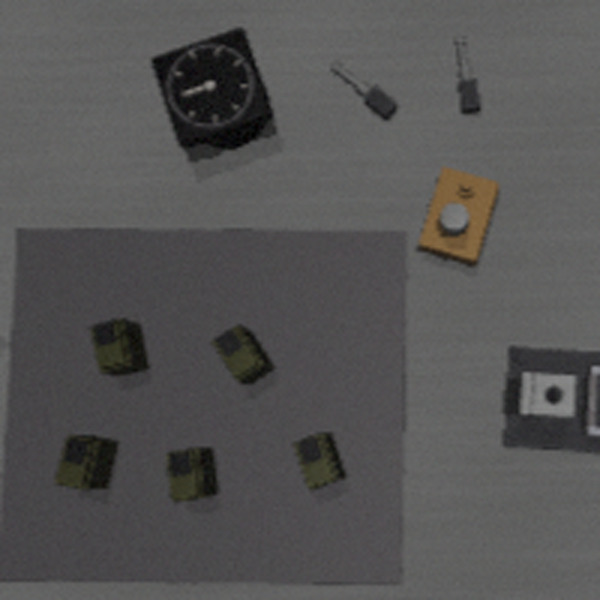

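View pics/topz2.png

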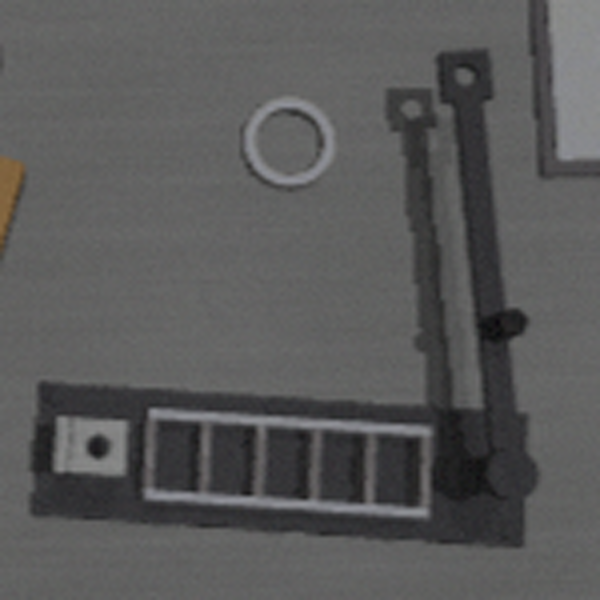

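View pics/scz2.png

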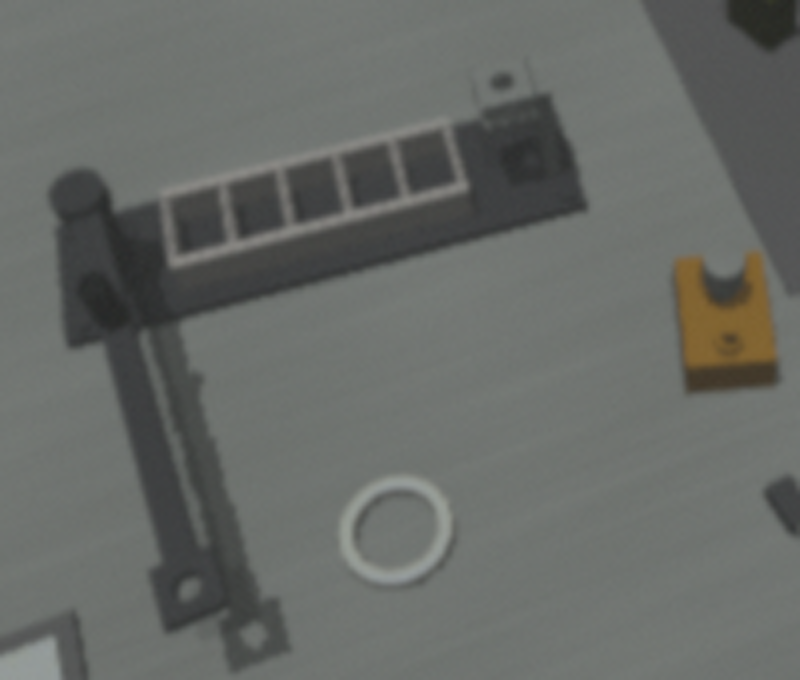

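```bash
python3 -m jog '[[[0,0,0,0.178,0,0],[0,0,0,0.178,0,0],[0,0,0,0.178,0,0],[0,0,0,0.178,0,0],[0,0,0,0.178,0,0],[0,0,0,0.178,0,0],[0,0,0,0.179,0,0]]]'; python3 -m jog '[[[-0.009,0.055,0.055,0,0,0],[-0.009,0.055,0.055,0,0,0],[-0.009,0.055,0.055,0,0,0],[-0.009,0.055,0.055,0,0,0],[-0.009,0.055,0.055,0,0,0],[-0.009,0.055,0.055,0,0,0],[0,0,0,0,0,0],[0,0,0,0,0,0]]]' ; python3 - <<'E'
from h import *
s,c=cap('wrist','w1'); print(s['eef_pos'],axes(s),s['joints'],s['time_s'])
E
```

```text
time_s: 1.12
eef_pos: [167.0, 497.7, 206.9]
ee_rot: [-0.499, -0.501, -0.499, 0.502]
force: [0.8, -0.4, 0.2]
grip_width: 0.999
time_s: 2.12
eef_pos: [430.0, 234.6, 249.9]
ee_rot: [-0.5, -0.5, -0.5, 0.5]
force: [-0.2, 0.0, -1.0]
grip_width: 0.999
[430.03063573 234.56555292 249.87356197] [[-6.92520894e-04  9.99999748e-01 -1.57544678e-04]
 [ 1.19371273e-04 -1.57462047e-04 -9.99999980e-01]
 [-9.99999753e-01 -6.92539686e-04 -1.19262197e-04]] [2.59469051e-01 2.05802769e-01 1.52404512e+00 2.96769659e-04
 1.41238348e+00 2.59579645e-01] 2.125
```

View pics/w1.png

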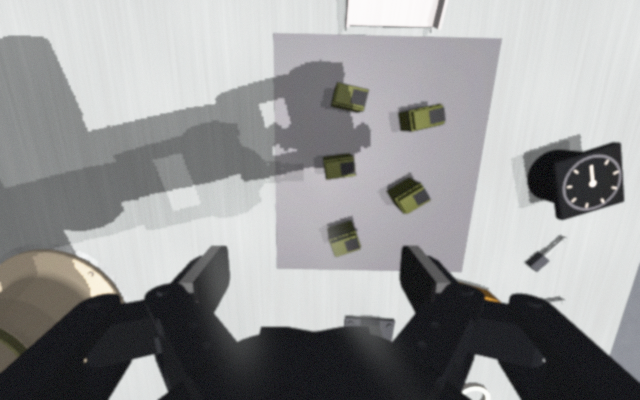

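```bash
python3 - <<'E'
import cv2
im=cv2.imread('pics/w1.png')[60:270,310:460]
cv2.imwrite('pics/w1z.png',cv2.resize(im,None,fx=4,fy=4,interpolation=cv2.INTER_CUBIC)[:840:,:][: , :600][:600])
cv2.imwrite('pics/w1z2.png',cv2.resize(cv2.imread('pics/w1.png')[170:270,310:460],None,fx=5,fy=5,interpolation=cv2.INTER_CUBIC))
E
```

```text
(no output)
```

View pics/w1z.png

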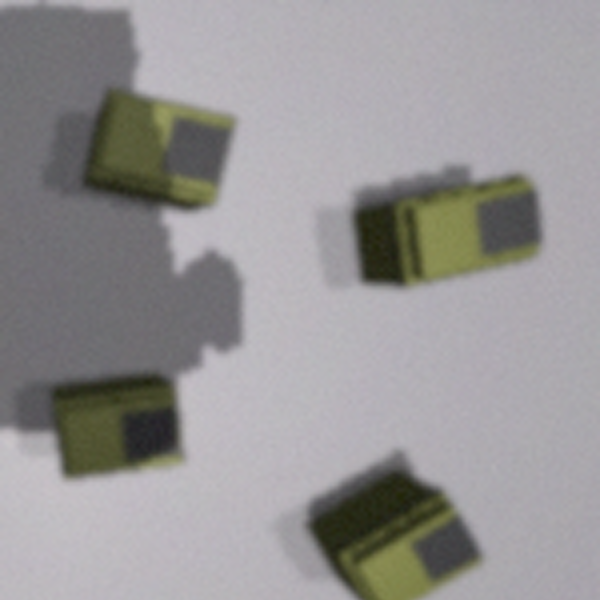

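View pics/w1z2.png

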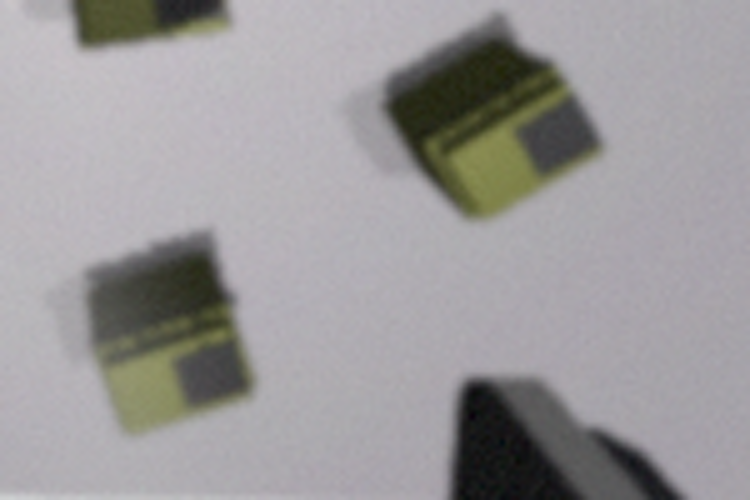

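```bash
python3 - <<'E'
from h import *
s,c=cap('wrist')
for n,p,y in [('A',(351,97),-12),('B',(427,117),12),('C',(339.5,167.5),3),('D',(412,197),27),('E',(346,245),17)]:
    X=plane(c,p,55,s)[0]; print(n,np.round(X,0),y)
print('E cam over:'); target([453,146-66,110],np.radians(0),s)
E
```

```text
A [474. 334.  55.] -12
B [567. 311.  55.] 12
C [462. 249.  55.] 3
D [558. 211.  55.] 27
E [473. 143.  55.] 17
E cam over:
shift first: tool mm [139.9  23.2 155.1] | turn rv [ 0.001  -0.0001  0.0005] | shift after turn mm [140.   23.3 155. ] world d [  23.3 -155.  -140. ]
```

```bash
python3 -m jog '[[[0.028,0.009,0.0315,0,0,0],[0.028,0.009,0.0315,0,0,0],[0.028,0.009,0.0315,0,0,0],[0.028,0.009,0.0315,0,0,0],[0.028,0.009,0.0315,0,0,0],[0,0,0,0,0,0],[0,0,0,0,0,0]]]' ; python3 - <<'E'
from h import *
s,c=cap('wrist','w2'); print(s['eef_pos'])
E
```

```text
time_s: 3.1
eef_pos: [475.4, 77.9, 110.7]
ee_rot: [0.5, 0.5, 0.5, -0.499]
force: [1.1, 0.0, 0.5]
grip_width: 1.002
[475.42628042  77.94623597 110.71455553]
```

View pics/w2.png

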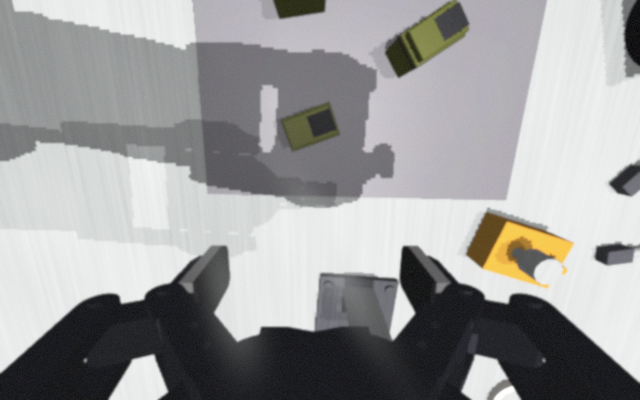

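```bash
cat >> h.py <<'E'
def sw(c,s,seed,z=51.,name=None):
    im=cv2.resize(c['image'],None,fx=4,fy=4,interpolation=cv2.INTER_CUBIC).astype(int)
    r,g,b=im[...,0],im[...,1],im[...,2]
    m=((g-b>0.16*g+6)&(g>=r*0.95)).astype(np.uint8)*255
    m=cv2.morphologyEx(m,cv2.MORPH_CLOSE,np.ones((9,9)))
    cs,_=cv2.findContours(m,cv2.RETR_EXTERNAL,cv2.CHAIN_APPROX_NONE)
    cs=[k for k in cs if cv2.contourArea(k)>2000]
    k=min(cs,key=lambda k:np.linalg.norm(k.reshape(-1,2).mean(0)/4-np.array(seed)))
    P=plane(c,(k.reshape(-1,2)+.5)/4-.5,z,s)[:,:2].astype(np.float32)
    h=cv2.convexHull(P); (cx,cy),(w,hh),a=cv2.minAreaRect(h)
    if w<hh: w,hh,a=hh,w,a+90
    a=(a+90)%180-90
    if name:
        o=im.astype(np.uint8)[:,:,::-1].copy(); cv2.drawContours(o,[k],-1,(0,0,255),1)
        x,y=k.reshape(-1,2).mean(0).astype(int); cv2.imwrite('pics/'+name+'.png',o[max(0,y-150):y+150,max(0,x-200):x+200])
    print('switch',round(cx,1),round(cy,1),'size',round(w,1),round(hh,1),'yaw',round(a,1),'deg'); return cx,cy,np.radians(a)
E
python3 - <<'E'
from h import *
s,c=cap('wrist'); x,y,a=sw(c,s,(310,127),name='e1')
target([x,y,38],a,s)
E
```

```text
switch 472.0 142.7 size 38.4 24.9 yaw 19.7 deg
shift first: tool mm [ 72.9  -3.5 -64.6] | turn rv [-3.415e-01  2.000e-04 -1.400e-03] | shift after turn mm [ 72.9  18.4 -62. ] world d [ -3.5  64.6 -72.9]
```

View pics/e1.png

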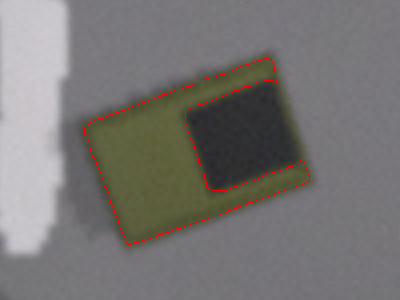

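```bash
python3 - <<'E'
from h import *
s,c=cap('wrist')
class D(dict):pass
s1=dict(s); s1['eef_pos']=np.array([430.03,234.57,249.87]); 
from scipy.spatial.transform import Rotation
R=np.array([[-6.92e-04,1,-1.575e-04],[1.19e-04,-1.57e-04,-1],[-1,-6.9e-04,-1.19e-04]]); q=Rotation.from_matrix(R).as_quat(); s1['ee_rot']=np.array([q[3],*q[:3]])
im=c['image'][100:160,270:350].astype(int); m=(im.max(2)<55); ys,xs=np.nonzero(cv2.morphologyEx(m.astype(np.uint8),cv2.MORPH_OPEN,np.ones((5,5))))
p=(xs.mean()+270,ys.mean()+100); print(p,len(xs))
print(tri([ray(c,p,s),ray(c,(352.8,245),s1)]))
E
python3 -m jog '[[[0,0,0,-0.171,0,0],[0,0,0,-0.171,0,0],[0,0.009,-0.031,0,0,0],[0,0.009,-0.031,0,0,0],[0.025,0,0,0,0,0],[0.025,0,0,0,0,0],[0.023,0,0,0,0,0],[0,0,0,0,0,0]]]'
```

```text
(np.float64(320.2531328320802), np.float64(122.55137844611528)) 399
(array([480.76643583, 145.97368167,  63.75269405]), [0.9484551429309755, 0.9484551429309407])
time_s: 4.25
eef_pos: [470.8, 141.8, 36.5]
ee_rot: [0.577, 0.407, 0.579, -0.408]
force: [-0.3, -0.6, 0.6]
grip_width: 0.997
```

```bash
python3 -m jog '[[[-0.002,0,0,0,0,0],[0,0,0,0,0,0],[0,0,0,0,0,0],[0,0,0,0,0,0],[0,0,0,0,0,0]]]' 255 40;  python3 -m jog '[[[0,0,0,0,0,0],[0,0,0,0,0,0]]]';  python3 - <<'E'
from h import *
s,c=cap('wrist','w3'); print(s['eef_pos'],s['grip_width']*85)
E
```

```text
time_s: 4.88
eef_pos: [471.7, 141.2, 39.2]
ee_rot: [0.578, 0.408, 0.578, -0.408]
force: [-0.2, -0.3, -0.5]
grip_width: -0.001
time_s: 5.12
eef_pos: [471.6, 141.3, 39.1]
ee_rot: [0.578, 0.408, 0.578, -0.408]
force: [-0.7, 0.2, 0.1]
grip_width: 0.0
[471.61091076 141.25360634  39.06918773] 0.004619874471083344
```

View pics/w3.png

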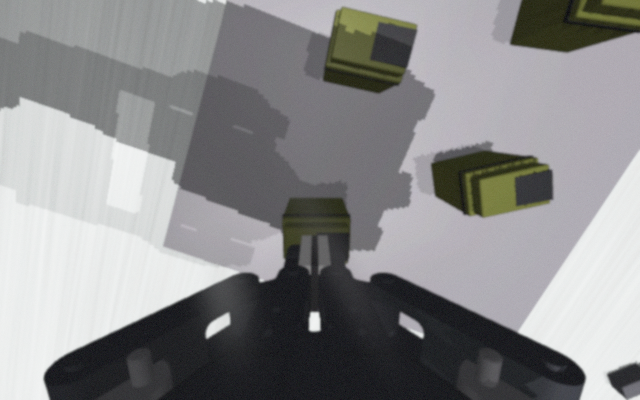

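```bash
python3 - <<'E'
from h import *
s,c=cap('wrist'); R=axes(s); T=s['eef_pos']
for p in [(0,0,0),(8,0,0),(-11,0,0),(-23,0,0),(-23,0,-30)]: print(p,np.round(proj(c,T+R@np.array(p),s),1))
for z in (51,61,1): 
  for p in [(283,222),(349,222),(285,199),(349,199)]: print(z,p,np.round(R.T@(plane(c,p,z,s)[0]-T),1))
im=c['image'][180:300,240:400,::-1]; cv2.imwrite('pics/w3z.png',cv2.resize(im,None,fx=5,fy=5,interpolation=cv2.INTER_CUBIC))
E
```

```text
(0, 0, 0) [[314.7 234.1]]
(8, 0, 0) [[314.7 229.6]]
(-11, 0, 0) [[314.8 240.9]]
(-23, 0, 0) [[314.8 249.4]]
(-23, 0, -30) [[314.9 196.3]]
51 (283, 222) [-11.9 -18.3 -12.1]
51 (349, 222) [-11.9  19.7 -12.1]
51 (285, 199) [-11.9 -16.8 -25.7]
51 (349, 199) [-11.9  19.2 -25.7]
61 (283, 222) [-21.9 -17.1 -15.5]
61 (349, 222) [-21.9  18.4 -15.5]
61 (285, 199) [-21.9 -15.7 -28.3]
61 (349, 199) [-21.9  18.  -28.3]
1 (283, 222) [ 38.1 -24.    5.1]
1 (349, 222) [38.1 26.2  5.1]
1 (285, 199) [ 38.1 -22.  -13. ]
1 (349, 199) [ 38.1  25.6 -13. ]
```

View pics/w3z.png

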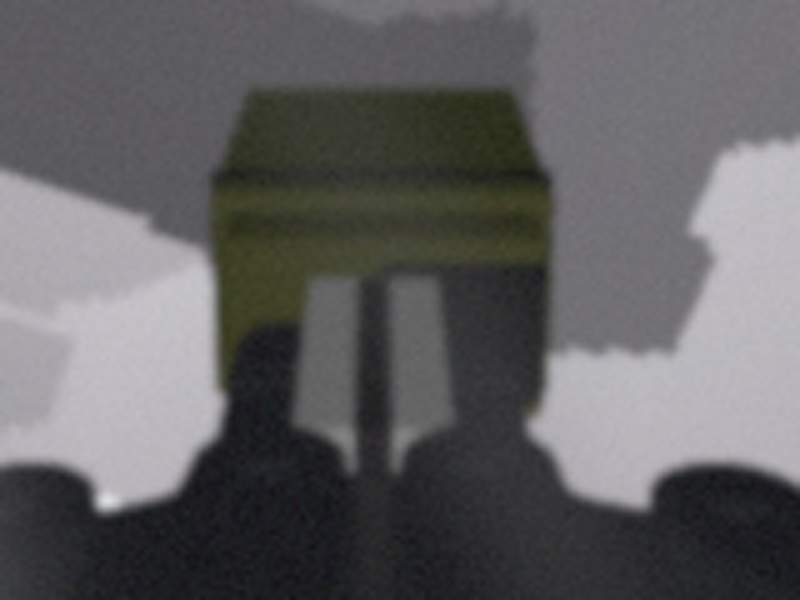

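```bash
python3 - <<'E'
from h import *
s,c=cap('scene'); R=axes(s); T=s['eef_pos']
p=proj(c,T)[0]; print(p, proj(c,T+R@np.array([8,0,0])), proj(c,T+R@np.array([-28,0,0])))
x,y=p.astype(int); im=c['image'][max(0,y-90):y+40,x-80:x+80,::-1]; cv2.imwrite('pics/s3z.png',cv2.resize(im,None,fx=5,fy=5,interpolation=cv2.INTER_CUBIC)[:600]); print(x-80,y-90)
E
```

```text
[339.62462254 176.23230931] [[339.49884196 178.29408753]] [[340.0782246  168.79692606]]
259 86
```

View pics/s3z.png

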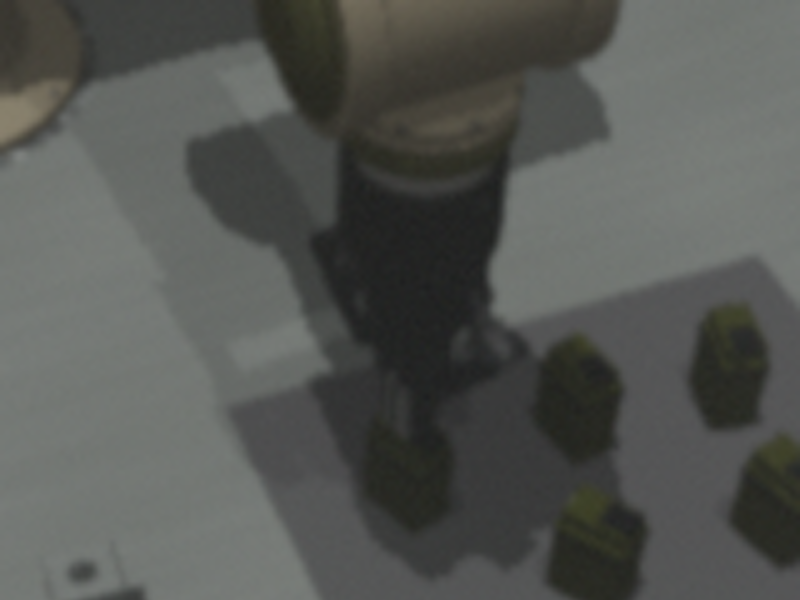

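```bash
python3 -m jog '[[[0,0,0,0,0,0],[0,0,0,0,0,0],[0,0,0,0,0,0],[0,0,0,0,0,0],[0.006,0,0,0,0,0],[0.006,0,0,0,0,0],[0.005,0,0,0,0,0]]]' 0;  python3 -m jog '[[[0.008,0,0,0,0,0],[0.007,0,0,0,0,0],[0,0,0,0,0,0]]]'; python3 - <<'E'
from h import *
s,c=cap('wrist','w4'); print(s['eef_pos'])
E
```

```text
time_s: 6.15
eef_pos: [471.4, 141.3, 21.5]
ee_rot: [0.578, 0.407, 0.578, -0.408]
force: [0.2, 1.1, -0.2]
grip_width: 0.998
time_s: 6.52
eef_pos: [471.3, 141.2, 6.5]
ee_rot: [0.577, 0.407, 0.578, -0.408]
force: [0.0, 0.3, 0.8]
grip_width: 0.997
[471.27873491 141.22644755   6.50162439]
```

View pics/w4.png

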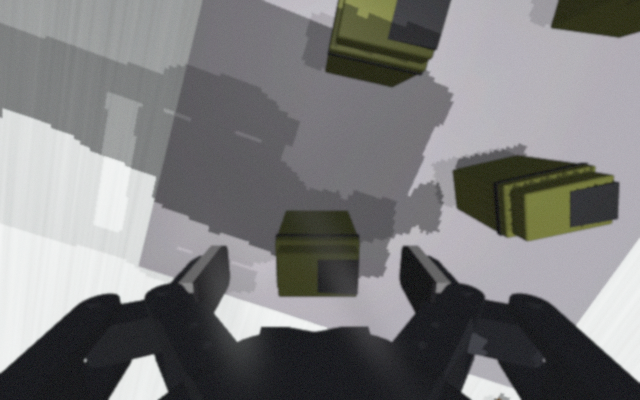

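```bash
python3 -m jog '[[[0.006,0,0,0,0,0],[0,0,0,0,0,0],[0,0,0,0,0,0],[0,0,0,0,0,0],[0,0,0,0,0,0],[0,0,0,0,0,0]]]' 255 40; python3 - <<'E'
from h import *
s,c=cap('wrist','w5'); print(s['eef_pos'],s['force'],s['grip_width']*85)
E
```

```text
time_s: 7.32
eef_pos: [471.8, 141.3, 1.3]
ee_rot: [0.578, 0.408, 0.578, -0.408]
force: [-1.0, 0.4, 1.4]
grip_width: 0.462
[471.76267017 141.26195351   1.2543753 ] [-0.99979895  0.40476009  1.36820182] 39.28581397077554
```

View pics/w5.png

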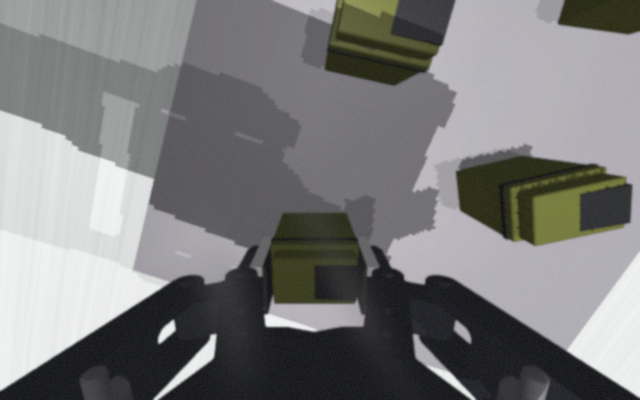

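```bash
python3 -m jog '[[[-0.03,0,0,0,0,0],[-0.04,0,0,0,0,0],[-0.045,0,0,0.133,0,0],[0,0,0,0.133,0,0],[0,0,0,0.133,0,0]]]'; python3 -m jog '[[[0,0.0065,0.041,0,0,0],[0,0.0065,0.041,0,0,0],[0,0.0065,0.041,0,0,0],[0,0.0065,0.041,0,0,0],[0,0.0065,0.041,0,0,0],[0,0.0065,0.041,0,0,0],[0,0.0065,0.041,0,0,0],[0,0.0065,0.041,0,0,0],[0,0.0065,0.041,0,0,0],[0,0,0,0,0,0],[0,0,0,0,0,0]]]'; python3 - <<'E'
from h import *
s,c=cap('wrist','w6'); print(s['eef_pos'],s['force'],s['grip_width']*85)
E
```

```text
time_s: 8.0
eef_pos: [471.5, 141.3, 116.4]
ee_rot: [0.485, 0.515, 0.484, -0.515]
force: [0.3, -0.5, -0.6]
grip_width: 0.462
time_s: 9.38
eef_pos: [508.7, -229.7, 115.7]
ee_rot: [0.485, 0.514, 0.486, -0.514]
force: [0.5, 0.2, -1.0]
grip_width: 0.465
[ 508.72293012 -229.72129308  115.72544428] [ 0.53987468  0.20782263 -0.9737989 ] 39.5075905199439
```

View pics/w6.png

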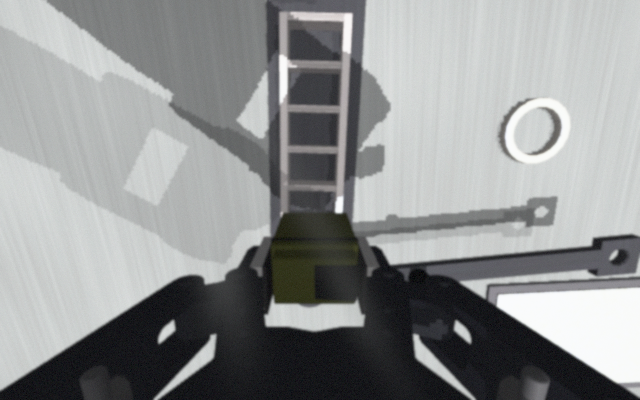

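```bash
python3 - <<'E'
import cv2
im=cv2.imread('pics/w6.png')
cv2.imwrite('pics/w6a.png',cv2.resize(im[0:110,250:380],None,fx=5,fy=5,interpolation=cv2.INTER_CUBIC))
cv2.imwrite('pics/w6b.png',cv2.resize(im[110:220,250:380],None,fx=5,fy=5,interpolation=cv2.INTER_CUBIC))
E
```

```text
(no output)
```

View pics/w6a.png

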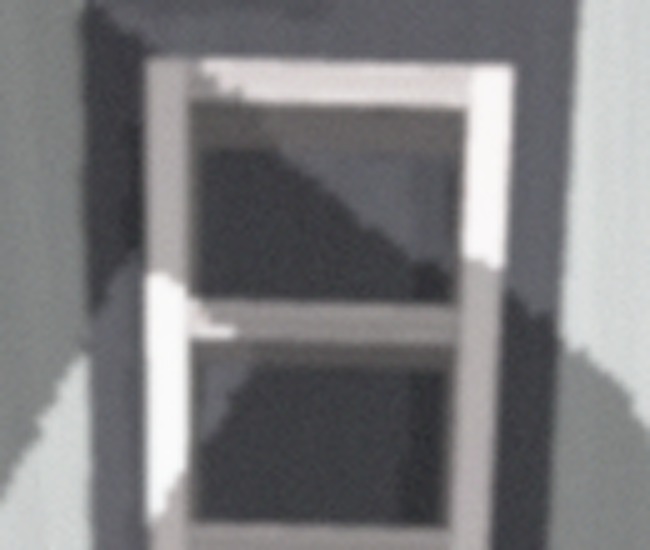

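View pics/w6b.png

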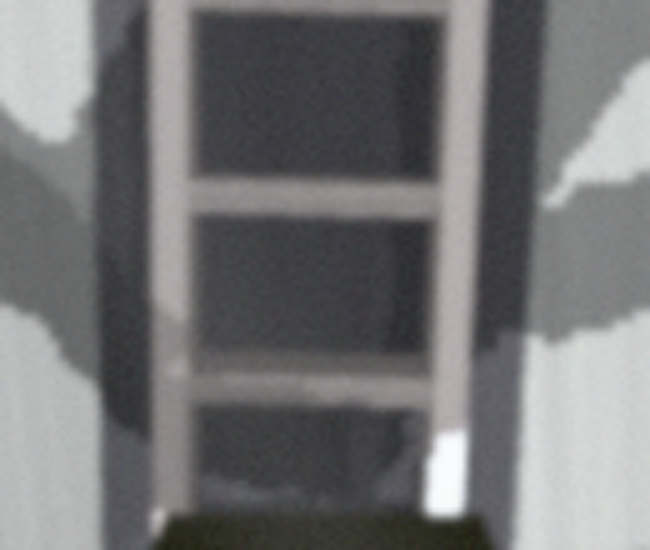

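```bash
cat > rk.py <<'E'
from h import *
from scipy.optimize import least_squares
def fit(c,s,D,L,Rr,z=34.):
    # D: (pixel, rack y) divider centre points ; L/Rr pixels on inner edge x=-22/+22
    def res(p,zz=None):
        x0,y0,a,z=p; e=[]
        u=np.array([np.cos(a),np.sin(a)]);v=np.array([-u[1],u[0]])
        f=lambda q:plane(c,q,z,s)[0][:2]-[x0,y0]
        for q,y in D: e.append(f(q)@v-y)
        for q in L: e.append(f(q)@u+22)
        for q in Rr: e.append(f(q)@u-22)
        return np.array(e)
    r=least_squares(lambda p:np.r_[res(p)],[509,-168,-.08,34]); print('free z',np.round(r.x,3),'res',np.round(r.fun,1))
    r=least_squares(lambda p:res(np.r_[p,34.]),[509,-168,-.08]); print('z34',np.round(r.x,4),'res',np.round(r.fun,1)); return r.x
E
python3 - <<'E'
from rk import *
s,c=cap('wrist'); 
x=fit(c,s,[((315,64.4),51),((314,108.6),17),((313,149.3),-17),((312.5,187.7),-51)],[(288,20.8),(288,85),(288,146),(288,200)],[(343.4,20.8),(341,80),(338,146),(336.4,184)])
a=x[2]
for k in range(5):
    y=-68+34*k; print(k,np.round([x[0]-y*np.sin(a),x[1]+y*np.cos(a)],1))
E
```

```text
free z [ 5.11582e+02 -1.66877e+02 -7.90000e-02  2.99240e+01] res [ 0.2 -0.   0.1 -0.3  0.2  0.2  0.1  0.1 -0.2 -0.1 -0.2 -0.1]
z34 [ 5.115973e+02 -1.668410e+02 -7.880000e-02] res [-0.6 -0.3  0.3  0.5  0.6  0.5  0.5  0.4 -0.6 -0.4 -0.5 -0.5]
0 [ 506.2 -234.6]
1 [ 508.9 -200.7]
2 [ 511.6 -166.8]
3 [ 514.3 -132.9]
4 [516.9 -99.1]
```

```bash
python3 - <<'E'
from h import *
s,c=cap('wrist'); R=axes(s);T=s['eef_pos']
im=c['image'][200:310,250:380,::-1]; cv2.imwrite('pics/w6c.png',cv2.resize(im,None,fx=5,fy=5,interpolation=cv2.INTER_CUBIC))
for n,h,p in [('body',50,(273,238)),('body',50,(358,238)),('body',50,(316,238)),('foot',0,(283,213)),('foot',0,(350,213)),('rock',60,(274,303)),('rock',60,(358,303))]:
    print(n,p,np.round(R.T@(plane(c,p,T[2]+h,s)[0]-T),1))
E
```

```text
body (273, 238) [-50.  -18.3 -17.6]
body (358, 238) [-50.   19.1 -17.6]
body (316, 238) [-50.    0.6 -17.6]
foot (283, 213) [  0.  -19.3 -13.7]
foot (350, 213) [ -0.   21.8 -13.7]
rock (274, 303) [-60.  -17.5   8.3]
rock (358, 303) [-60.   18.6   8.3]
```

View pics/w6c.png

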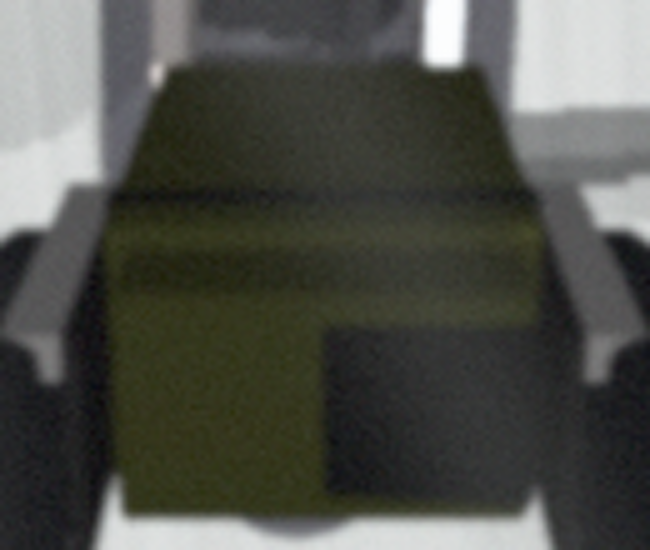

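```bash
python3 - <<'E'
from h import *
s,c=cap('wrist'); R=axes(s);T=s['eef_pos']
for dx in (0,-3,-4):
  c['hand_eye'][0][3]=-166.85+dx
  print(dx)
  for n,h,p in [('body',50,(271,243)),('body',50,(358.6,243)),('foot',0,(283,213.5)),('foot',0,(347,213.5)),('rock',60,(274.5,303)),('rock',60,(355,303))]:
    print(n,p,np.round(R.T@(plane(c,p,T[2]+h,s)[0]-T),1))
E
```

```text
0
body (271, 243) [-50.  -19.3 -15.2]
body (358.6, 243) [-50.   19.5 -15.2]
foot (283, 213.5) [  0.  -19.3 -13.4]
foot (347, 213.5) [ -0.   20.  -13.4]
rock (274.5, 303) [-60.  -17.3   8.3]
rock (355, 303) [-60.   17.3   8.3]
-3
body (271, 243) [-50.  -19.8 -13.9]
body (358.6, 243) [-50.   20.  -13.9]
foot (283, 213.5) [  0.  -19.6 -12.5]
foot (347, 213.5) [ -0.   20.4 -12.5]
rock (274.5, 303) [-60.  -17.7  10.3]
rock (355, 303) [-60.   17.8  10.4]
-4
body (271, 243) [-50.  -20.  -13.5]
body (358.6, 243) [-50.   20.1 -13.5]
foot (283, 213.5) [  0.  -19.7 -12.2]
foot (347, 213.5) [ -0.   20.5 -12.1]
rock (274.5, 303) [-60.  -17.9  11. ]
rock (355, 303) [-60.  18.  11.]
```

```bash
sed -i "s/H=np.array(c\['hand_eye'\]);/H=np.array(c['hand_eye']); H[0,3]-=4.0;/" h.py; python3 - <<'E'
from rk import *
s,c=cap('wrist'); 
x=fit(c,s,[((315,64.4),51),((314,108.6),17),((313,149.3),-17),((312.5,187.7),-51)],[(288,20.8),(288,85),(288,146),(288,200)],[(343.4,20.8),(341,80),(338,146),(336.4,184)])
a=x[2]
for k in range(5):
    y=-68+34*k; print(k,np.round([x[0]-y*np.sin(a),x[1]+y*np.cos(a)],1))
target([x[0]+68*np.sin(a),x[1]-68*np.cos(a),60],a,s)
E
```

```text
free z [ 5.11840e+02 -1.67034e+02 -7.90000e-02  3.41970e+01] res [ 0.2  0.   0.1 -0.3  0.2  0.2  0.1  0.1 -0.3 -0.1 -0.2 -0.1]
z34 [ 5.118391e+02 -1.670361e+02 -7.870000e-02] res [ 0.3  0.   0.1 -0.3  0.2  0.2  0.1  0.1 -0.2 -0.1 -0.2 -0.1]
0 [ 506.5 -234.8]
1 [ 509.2 -200.9]
2 [ 511.8 -167. ]
3 [ 514.5 -133.1]
4 [517.2 -99.2]
shift first: tool mm [56.2 -2.3  5.4] | turn rv [ 0.0229 -0.0001  0.    ] | shift after turn mm [56.2 -2.2  5.5] world d [ -2.6  -5.3 -56.2]
```

```bash
python3 -m jog '[[[0,0,0,0.023,0,0],[0.03,-0.0022,0.0055,0,0,0],[0.036,0,0,0,0,0],[0,0,0,0,0,0],[0,0,0,0,0,0]]]'; python3 - <<'E'
from h import *
s,c=cap('wrist','w7'); target([506.5,-234.8,20],-.0787,s); print(s['eef_pos'])
im=c['image'][150:310,230:400,::-1]; cv2.imwrite('pics/w7c.png',cv2.resize(im,None,fx=4,fy=4,interpolation=cv2.INTER_CUBIC)[:600])
E
```

```text
time_s: 10.25
eef_pos: [507.0, -236.2, 51.5]
ee_rot: [0.48, 0.52, 0.479, -0.52]
force: [-0.1, 0.3, -1.0]
grip_width: 0.462
shift first: tool mm [31.5 -0.7 -1.3] | turn rv [-0.0014  0.001  -0.0016] | shift after turn mm [31.5 -0.7 -1.3] world d [ -0.5   1.4 -31.5]
[ 507.04913323 -236.15768562   51.50132271]
```

View pics/w7c.png

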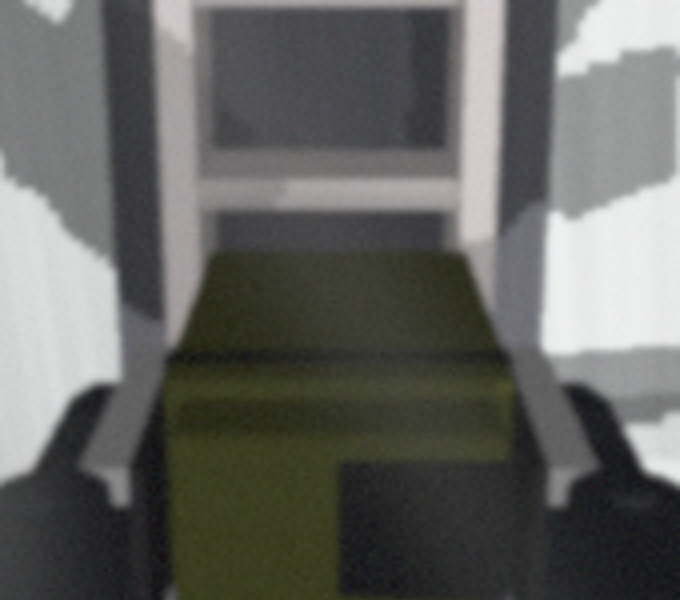

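```bash
python3 -m jog '[[[0,-0.0005,-0.0012,0,0,0],[0,0,0,0,0,0],[0,0,0,0,0,0]]]'; python3 - <<'E'
from h import *
for i in range(6):
    s=ctrl.sense(); print(np.round(s['eef_pos'],2)); vision.capture('wrist')
target([506.5,-234.8,20],-.0787,s)
E
```

```text
time_s: 10.68
eef_pos: [506.1, -234.6, 50.4]
ee_rot: [0.48, 0.52, 0.479, -0.52]
force: [-1.3, -0.2, -1.0]
grip_width: 0.467
[ 506.06 -234.59   50.4 ]
[ 506.04 -234.57   50.27]
[ 505.98 -234.58   50.2 ]
[ 505.98 -234.56   50.13]
[ 505.98 -234.55   50.13]
[ 505.97 -234.58   50.12]
shift first: tool mm [30.1  0.5  0.2] | turn rv [-0.0013  0.      0.    ] | shift after turn mm [30.1  0.5  0.2] world d [  0.5  -0.2 -30.1]
```

Aligned within 0.5 mm. Descend.

```bash
python3 -m jog '[[[0.012,0.0003,0,0,0,0],[0.01,0,0,0,0,0],[0,0,0,0,0,0]]]'; python3 -m jog '[[[0.008,0,0,0,0,0],[0.006,0,0,0,0,0],[0,0,0,0,0,0]]]'
```

```text
time_s: 11.35
eef_pos: [505.8, -234.4, 26.9]
ee_rot: [-0.479, -0.519, -0.48, 0.52]
force: [-0.3, -0.7, -1.3]
grip_width: 0.461
time_s: 11.72
eef_pos: [506.0, -234.4, 13.6]
ee_rot: [-0.479, -0.52, -0.48, 0.52]
force: [0.2, -1.4, -0.3]
grip_width: 0.461
```

```bash
python3 -m jog '[[[0.004,0,0,0,0,0],[0,0,0,0,0,0]]]'; python3 -m jog '[[[0.0015,0,0,0,0,0],[0,0,0,0,0,0]]]';python3 - <<'E'
from h import *
s,c=cap('wrist','w8'); print(s['eef_pos'],s['force'])
im=c['image'][150:310,230:400,::-1]; cv2.imwrite('pics/w8c.png',cv2.resize(im,None,fx=4,fy=4,interpolation=cv2.INTER_CUBIC)[:600])
E
```

```text
time_s: 11.98
eef_pos: [506.2, -234.4, 9.9]
ee_rot: [-0.479, -0.52, -0.48, 0.52]
force: [-0.3, -0.6, -0.1]
grip_width: 0.46
time_s: 12.22
eef_pos: [506.4, -234.7, 9.2]
ee_rot: [0.48, 0.52, 0.479, -0.52]
force: [-1.0, 0.6, 4.9]
grip_width: 0.46
[ 506.41286645 -234.665269      9.23918664] [-1.03707949  0.55990999  4.92242522]
```

View pics/w8c.png

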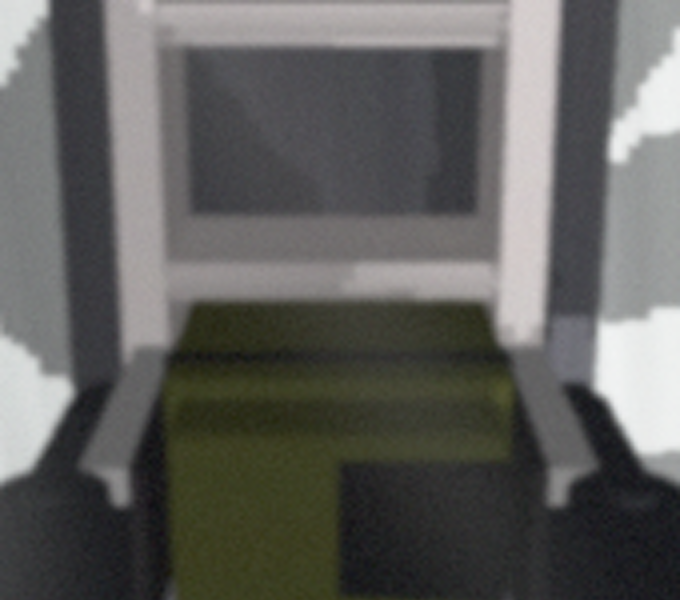

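```bash
python3 -m jog '[[[0,0,0,0,0,0],[0,0,0,0,0,0],[0,0,0,0,0,0],[0,0,0,0,0,0],[-0.03,0,0,0,0,0],[-0.04,0,0,0,0,0],[-0.04,0,0,0,0,0]]]' 0;  python3 - <<'E'
from h import *
s,c=cap('wrist','w9'); print(s['eef_pos'],s['grip_width'])
E
python3 -m jog '[[[0,-0.0077,-0.0413,0,0,0],[0,-0.0077,-0.0413,0,0,0],[0,-0.0077,-0.0413,0,0,0],[0,-0.0077,-0.0413,0,0,0],[0,-0.0077,-0.0413,0,0,0],[0,-0.0077,-0.0413,0,0,0],[0,-0.0077,-0.0413,0,0,0],[0,-0.0077,-0.0413,0,0,0],[0,-0.0077,-0.0413,0,0,0],[0,-0.0077,-0.0413,0,0,0],[0,0,0,0,0,0],[0,0,0,0,0,0]]]'; python3 - <<'E'
from h import *
s,c=cap('wrist','w10'); x,y,a=sw(c,s,(314,126),name='c1'); target([x,y,0],a,s)
E
```

```text
time_s: 13.15
eef_pos: [506.2, -234.5, 119.8]
ee_rot: [-0.48, -0.52, -0.48, 0.52]
force: [0.4, -0.3, 0.5]
grip_width: 0.998
[ 506.15184549 -234.4634823   119.77678099] 0.9984791695920171
time_s: 14.7
eef_pos: [462.5, 182.9, 118.5]
ee_rot: [-0.48, -0.519, -0.48, 0.52]
force: [-0.1, -0.3, -0.0]
grip_width: 1.003
switch 462.5 247.7 size 39.0 25.2 yaw 7.9 deg
shift first: tool mm [118.4  -5.2 -64.5] | turn rv [-2.185e-01  2.000e-04  1.000e-04] | shift after turn mm [118.5   8.9 -64.1] world d [  -0.    64.7 -118.5]
```

View pics/w9.png

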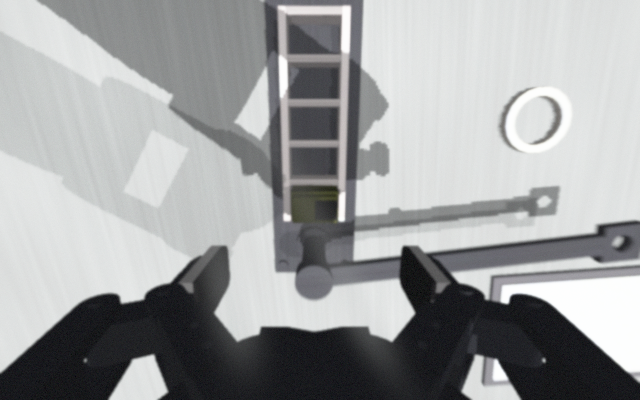

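View pics/w10.png

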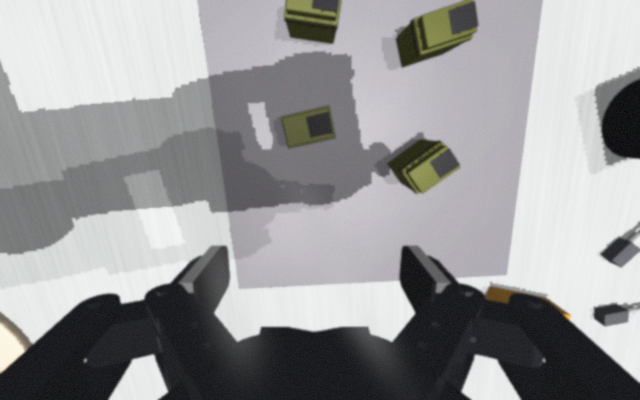

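View pics/c1.png

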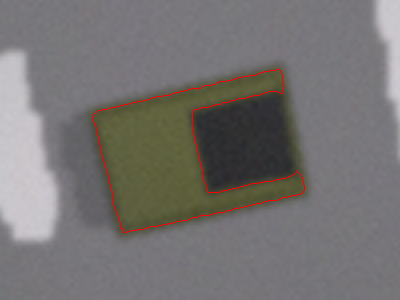

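```bash
python3 -m jog '[[[0,0,0,-0.109,0,0],[0,0,0,-0.109,0,0],[0,0.0045,-0.032,0,0,0],[0,0.0045,-0.032,0,0,0],[0.04,0,0,0,0,0],[0,0,0,0,0,0]]]'; python3 - <<'E'
from h import *
target([462.5,247.7,1],np.radians(8.2))
E
```

```text
time_s: 15.5
eef_pos: [461.4, 246.7, 76.7]
ee_rot: [0.532, 0.463, 0.534, -0.466]
force: [0.3, -0.4, 0.5]
grip_width: 1.001
shift first: tool mm [75.7  1.6 -0.9] | turn rv [-0.0061  0.0008  0.0052] | shift after turn mm [75.7  1.3 -0.8] world d [  1.1   1.  -75.7]
```

```bash
python3 -m jog '[[[0.03,0.001,-0.001,0,0,0],[0.03,0,0,0,0,0],[0.015,0,0,0,0,0],[0,0,0,0,0,0],[0,0,0,0,0,0]]]'; python3 - <<'E'
from h import *
target([462.5,247.7,1],np.radians(8.2))
E
python3 -m jog '[[[0,0,0,0,0,0],[0,0,0,0,0,0],[0,0,0,0,0,0],[0,0,0,0,0,0],[0,0,0,0,0,0]]]' 255 40
```

```text
time_s: 16.12
eef_pos: [464.4, 249.1, 4.9]
ee_rot: [0.534, 0.465, 0.533, -0.464]
force: [-0.6, -0.9, 0.2]
grip_width: 1.002
shift first: tool mm [ 3.9 -2.1  1.1] | turn rv [-0.0054 -0.0003 -0.0021] | shift after turn mm [ 3.9 -2.1  1.1] world d [-1.9 -1.4 -3.9]
time_s: 16.75
eef_pos: [463.8, 249.1, 4.1]
ee_rot: [0.533, 0.465, 0.533, -0.464]
force: [-0.4, -0.1, 5.9]
grip_width: 0.46
```

```bash
python3 -m jog '[[[-0.03,0,0,0,0,0],[-0.04,0,0,0.074,0,0],[-0.045,0,0,0.074,0,0],[0,0,0,0.074,0,0]]]'; python3 -m jog '[[[0,0.0073,0.0405,0,0,0],[0,0.0073,0.0405,0,0,0],[0,0.0073,0.0405,0,0,0],[0,0.0073,0.0405,0,0,0],[0,0.0073,0.0405,0,0,0],[0,0.0073,0.0405,0,0,0],[0,0.0073,0.0405,0,0,0],[0,0.0073,0.0405,0,0,0],[0,0.0073,0.0405,0,0,0],[0,0.0073,0.0405,0,0,0],[0,0.0073,0.0405,0,0,0],[0,0,0,0,0,0]]]'; python3 -m jog '[[[0.03,0,0,0,0,0],[0.025,0,0,0,0,0],[0,0,0,0,0,0],[0,0,0,0,0,0]]]'; python3 - <<'E'
from h import *
s,c=cap('wrist','w11'); print(s['eef_pos'],s['force'],s['grip_width']*85); target([509.2,-200.9,8],-.0787,s)
im=c['image'][190:310,250:380,::-1]; cv2.imwrite('pics/w11c.png',cv2.resize(im,None,fx=5,fy=5,interpolation=cv2.INTER_CUBIC))
E
```

```text
time_s: 17.25
eef_pos: [464.9, 249.5, 121.6]
ee_rot: [0.479, 0.523, 0.477, -0.519]
force: [0.5, -0.3, -1.5]
grip_width: 0.457
time_s: 18.75
eef_pos: [505.8, -203.8, 118.0]
ee_rot: [-0.478, -0.521, -0.478, 0.521]
force: [0.0, 0.6, -0.7]
grip_width: 0.462
time_s: 19.25
eef_pos: [506.6, -201.4, 64.6]
ee_rot: [0.479, 0.521, 0.478, -0.52]
force: [0.5, -0.5, 0.6]
grip_width: 0.462
[ 506.58358409 -201.40171675   64.57959734] [ 0.48632769 -0.54652745  0.60598738] 39.24867920360482
shift first: tool mm [56.6  2.5 -0.7] | turn rv [-0.0048  0.0005 -0.0011] | shift after turn mm [56.6  2.6 -0.7] world d [  2.6   0.5 -56.6]
```

View pics/w11c.png

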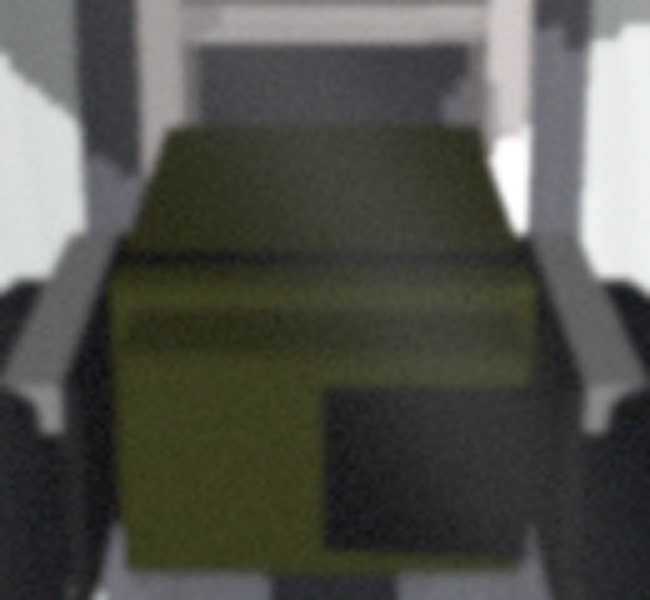

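View pics/w11.png

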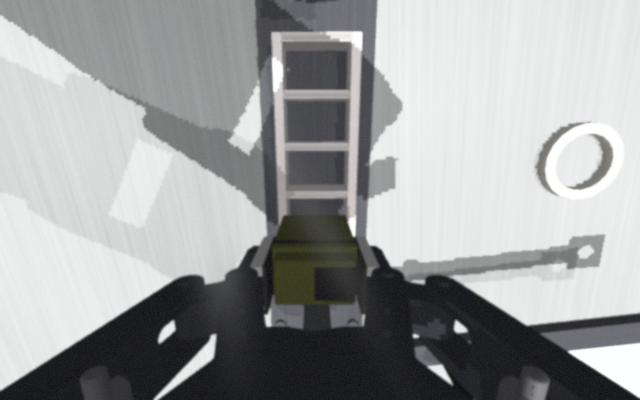

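```bash
cat >> h.py <<'E'
def held(c,s,dh,foot,body,rock):
    R=axes(s);T=s['eef_pos']; o=[]
    for h,row,off in [(0,foot,13),(50,body,13),(60,rock,-11)]:
        o.append((R.T@(plane(c,(314,row),T[2]+dh+h,s)[0]-T))[2]+off)
    print('held z offset: foot,body,rocker',np.round(o,1))
E
python3 - <<'E'
from h import *
s,c=cap('wrist')
for dh in (0,-1,-3): held(c,s,dh,215.6,246.4,304)
print('first, for compare'); held(c,s,0,213.5,243,303)
E
```

```text
held z offset: foot,body,rocker [2.2 1.2 0.5]
held z offset: foot,body,rocker [2.5 1.6 1.2]
held z offset: foot,body,rocker [3.2 2.5 2.6]
first, for compare
held z offset: foot,body,rocker [ 0.8 -0.5  0. ]
```

```bash
python3 -m jog '[[[0.006,0.0026,-0.0032,-0.005,0,0],[0.006,0,0,0,0,0],[0,0,0,0,0,0],[0,0,0,0,0,0]]]'; python3 - <<'E'
from h import *
s,c=cap('wrist','w12'); print(s['eef_pos']); target([509.2,-198.4,10],-.0787,s)
im=c['image'][0:240,250:380,::-1]; im=cv2.resize(im,None,fx=4,fy=4,interpolation=cv2.INTER_CUBIC); cv2.imwrite('pics/w12c.png',im[:500]);cv2.imwrite('pics/w12d.png',im[500:])
E
```

```text
time_s: 19.85
eef_pos: [509.0, -198.7, 51.6]
ee_rot: [-0.48, -0.519, -0.48, 0.519]
force: [0.7, 0.5, -0.6]
grip_width: 0.456
[ 509.00084546 -198.7354254    51.6329265 ]
shift first: tool mm [41.6  0.2 -0.4] | turn rv [-0.0003  0.      0.    ] | shift after turn mm [41.6  0.2 -0.4] world d [  0.2   0.3 -41.6]
```

View pics/w12c.png

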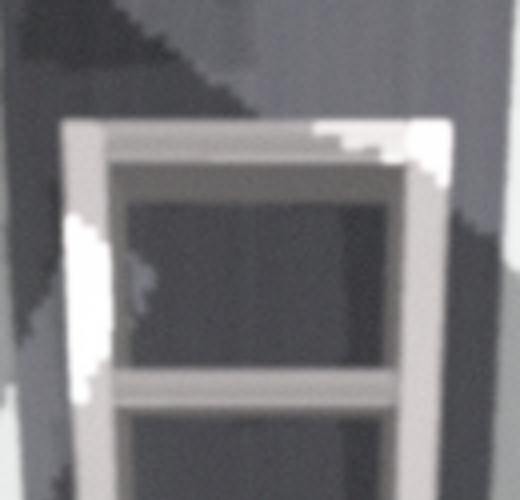

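View pics/w12d.png

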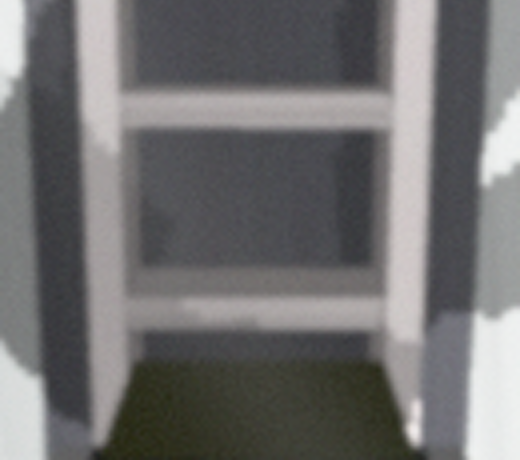

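```bash
python3 - <<'E'
from rk import *
s,c=cap('wrist'); 
x=fit(c,s,[((314,97.3),51),((313.5,152.3),17),((314,203.2),-17)],[(276.75,40),(278.3,100),(280,150),(282,205)],[(350.75,40),(349,100),(347.5,150),(346.3,205)])
a=x[2]
for k in range(5):
    y=-68+34*k; print(k,np.round([x[0]-y*np.sin(a),x[1]+y*np.cos(a)],1))
target([x[0]+34*np.sin(a),x[1]-34*np.cos(a)+2.5,10],-.0787,s)
E
```

```text
free z [ 5.11274e+02 -1.67306e+02 -7.70000e-02  3.49750e+01] res [-0.   0.2 -0.2  0.2 -0.1 -0.1  0.1 -0.  -0.1 -0.1  0.1]
z34 [ 5.112678e+02 -1.673915e+02 -7.660000e-02] res [ 0.1  0.2 -0.4  0.1 -0.2 -0.2 -0.   0.1  0.1 -0.   0.2]
0 [ 506.1 -235.2]
1 [ 508.7 -201.3]
2 [ 511.3 -167.4]
3 [ 513.9 -133.5]
4 [516.5 -99.6]
shift first: tool mm [41.7 -0.4  0.1] | turn rv [-0.0004  0.0001 -0.0001] | shift after turn mm [41.7 -0.4  0.1] world d [ -0.4  -0.  -41.7]
```

Consistent. Descend in stages, watching force.

```bash
python3 -m jog '[[[0.012,0,0,0,0,0],[0.01,0,0,0,0,0],[0,0,0,0,0,0]]]'; python3 -m jog '[[[0.008,0,0,0,0,0],[0.006,0,0,0,0,0],[0,0,0,0,0,0]]]';python3 -m jog '[[[0.003,0,0,0,0,0],[0,0,0,0,0,0]]]'
```

```text
time_s: 20.32
eef_pos: [508.4, -198.3, 28.4]
ee_rot: [-0.479, -0.519, -0.481, 0.52]
force: [-0.0, -0.1, -0.5]
grip_width: 0.46
time_s: 20.7
eef_pos: [508.7, -198.5, 15.1]
ee_rot: [-0.48, -0.519, -0.48, 0.519]
force: [0.6, 0.6, -1.6]
grip_width: 0.461
time_s: 20.95
eef_pos: [509.0, -198.7, 12.5]
ee_rot: [-0.48, -0.519, -0.48, 0.519]
force: [0.3, -0.2, -0.2]
grip_width: 0.459
```

```bash
python3 -m jog '[[[0.001,0,0,0,0,0],[0,0,0,0,0,0],[0,0,0,0,0,0],[0,0,0,0,0,0],[-0.03,0,0,0,0,0],[-0.04,0,0,0,0,0],[-0.037,0,0,0,0,0]]]' 0;  python3 - <<'E'
from h import *
s,c=cap('wrist','w13'); print(s['eef_pos'],s['grip_width'])
E
python3 -m jog '[[[0,0.0024,-0.0386,0,0,0],[0,0.0024,-0.0386,0,0,0],[0,0.0024,-0.0386,0,0,0],[0,0.0024,-0.0386,0,0,0],[0,0.0024,-0.0386,0,0,0],[0,0.0024,-0.0386,0,0,0],[0,0.0024,-0.0386,0,0,0],[0,0.0024,-0.0386,0,0,0],[0,0.0024,-0.0386,0,0,0],[0,0,0,0,0,0],[0,0,0,0,0,0],[0,0,0,0,0,0]]]'; python3 - <<'E'
from h import *
s,c=cap('wrist','w14'); x,y,a=sw(c,s,(314,126),name='d1'); target([x,y,1],a,s)
E
```

```text
time_s: 21.82
eef_pos: [509.0, -198.6, 120.0]
ee_rot: [0.48, 0.519, 0.48, -0.519]
force: [1.8, -0.4, 0.0]
grip_width: 1.003
[ 508.95072358 -198.64248194  119.96137785] 1.00280493331373
time_s: 23.38
eef_pos: [558.0, 145.0, 118.6]
ee_rot: [-0.48, -0.52, -0.48, 0.52]
force: [0.4, 0.5, -0.1]
grip_width: 0.998
switch 560.2 206.8 size 39.0 25.2 yaw 33.0 deg
shift first: tool mm [117.6  -2.7 -61.8] | turn rv [-6.56e-01  1.00e-04  1.00e-04] | shift after turn mm [117.6  35.6 -50.6] world d [   2.3   61.8 -117.6]
```

View pics/w13.png

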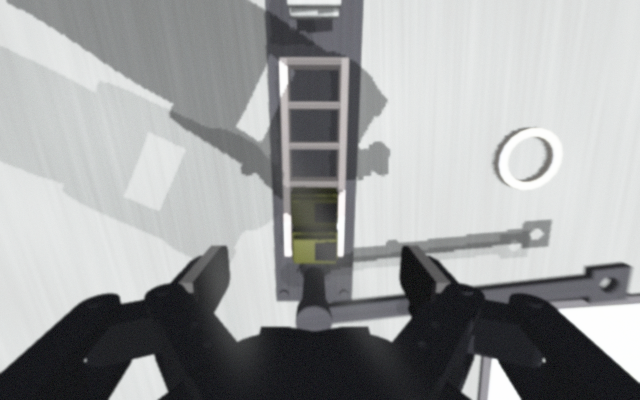

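View pics/d1.png

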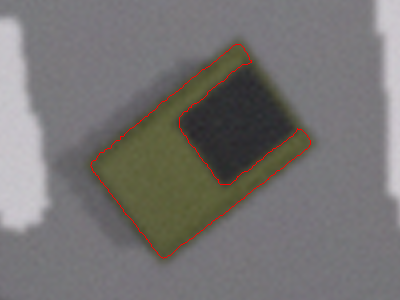

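```bash
python3 -m jog '[[[0,0,0,-0.164,0,0],[0,0,0,-0.164,0,0],[0,0,0,-0.164,0,0],[0,0,0,-0.164,0,0],[0,0.0178,-0.0253,0,0,0],[0,0.0178,-0.0253,0,0,0],[0.03,0,0,0,0,0],[0.03,0,0,0,0,0],[0,0,0,0,0,0],[0,0,0,0,0,0],[0,0,0,0,0,0]]]'; python3 - <<'E'
from h import *
target([560.2,206.8,1],np.radians(33))
E
```

```text
time_s: 24.8
eef_pos: [560.9, 207.7, 60.0]
ee_rot: [0.622, 0.338, 0.621, -0.337]
force: [-0.4, 0.9, 0.0]
grip_width: 1.004
shift first: tool mm [59.  -1.2  0.3] | turn rv [ 0.0007  0.001  -0.0022] | shift after turn mm [59.  -1.1  0.3] world d [ -0.7  -0.9 -59. ]
```

```bash
python3 -m jog '[[[0.03,-0.001,0,0,0,0],[0.029,0,0,0,0,0],[0,0,0,0,0,0],[0,0,0,0,0,0],[0,0,0,0,0,0]]]'; python3 -m jog '[[[0,0,0,0,0,0],[0,0,0,0,0,0],[0,0,0,0,0,0],[0,0,0,0,0,0],[0,0,0,0,0,0]]]' 255 40
```

```text
time_s: 25.42
eef_pos: [560.2, 207.4, 1.1]
ee_rot: [0.622, 0.338, 0.621, -0.337]
force: [-0.8, 0.3, 0.8]
grip_width: 1.001
time_s: 26.05
eef_pos: [559.6, 207.3, -0.1]
ee_rot: [0.622, 0.337, 0.621, -0.337]
force: [-0.6, 0.0, 4.6]
grip_width: 0.462
```

```bash
python3 -m jog '[[[-0.03,0,0,0,0,0],[-0.045,0,0,0.164,0,0],[-0.045,0,0,0.164,0,0],[0,0,0,0.164,0,0],[0,0,0,0.164,0,0]]]'; python3 -m jog '[[[0,-0.0018,0.0377,0,0,0],[0,-0.0018,0.0377,0,0,0],[0,-0.0018,0.0377,0,0,0],[0,-0.0018,0.0377,0,0,0],[0,-0.0018,0.0377,0,0,0],[0,-0.0018,0.0377,0,0,0],[0,-0.0018,0.0377,0,0,0],[0,-0.0018,0.0377,0,0,0],[0,-0.0018,0.0377,0,0,0],[0,-0.0018,0.0377,0,0,0],[0,0,0,0,0,0],[0,0,0,0,0,0]]]'; python3 -m jog '[[[0.035,0,0,0,0,0],[0.035,0,0,0,0,0],[0,0,0,0,0,0],[0,0,0,0,0,0],[0,0,0,0,0,0]]]'; python3 - <<'E'
from h import *
s,c=cap('wrist','w15'); print(s['eef_pos'],s['force'],s['grip_width']*85); target([511.5,-167.2,8],-.0787,s)
im=c['image'][190:310,250:380,::-1]; cv2.imwrite('pics/w15c.png',cv2.resize(im,None,fx=5,fy=5,interpolation=cv2.INTER_CUBIC))
E
```

```text
time_s: 26.68
eef_pos: [559.1, 207.2, 119.6]
ee_rot: [-0.478, -0.521, -0.478, 0.521]
force: [-0.3, -0.7, -0.8]
grip_width: 0.46
time_s: 28.18
eef_pos: [511.4, -166.6, 119.2]
ee_rot: [-0.48, -0.519, -0.48, 0.519]
force: [-0.2, -0.5, 0.0]
grip_width: 0.464
time_s: 28.8
eef_pos: [512.4, -167.3, 51.1]
ee_rot: [0.481, 0.52, 0.479, -0.519]
force: [-0.3, -0.2, -0.3]
grip_width: 0.462
[ 512.41356251 -167.32531809   51.06844213] [-0.27322078 -0.22986127 -0.27414398] 39.298750827469476
shift first: tool mm [43.1 -1.  -0.1] | turn rv [ 0.0001  0.0011 -0.0023] | shift after turn mm [43.1 -0.9 -0.1] world d [ -0.9   0.1 -43.1]
```

View pics/w15c.png

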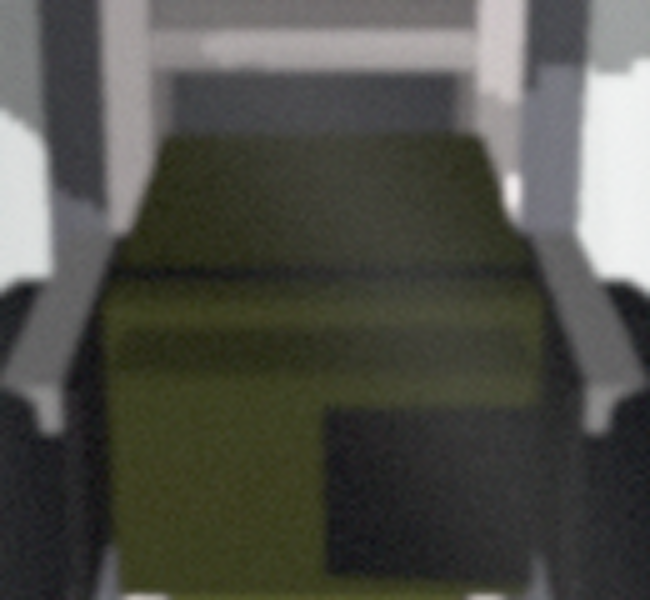

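```bash
python3 - <<'E'
from h import *
s,c=cap('wrist')
for dh in (0,1): held(c,s,dh,217,249.4,308.4)
E
```

```text
held z offset: foot,body,rocker [3.2 2.7 2.8]
held z offset: foot,body,rocker [2.8 2.2 2.1]
```

```bash
python3 -m jog '[[[0.003,-0.0009,-0.0022,0,0,0],[0,0,0,0,0,0],[0,0,0,0,0,0]]]'; python3 - <<'E'
from h import *
s,c=cap('wrist','w16'); print(s['eef_pos']); target([511.5,-165.1,8],-.0787,s)
E
python3 -m jog '[[[0.01,0,0,0,0,0],[0.01,0,0,0,0,0],[0,0,0,0,0,0],[0,0,0,0,0,0]]]'
```

```text
time_s: 29.28
eef_pos: [510.9, -164.9, 46.6]
ee_rot: [-0.48, -0.519, -0.48, 0.519]
force: [-0.2, 0.2, -0.6]
grip_width: 0.469
[ 510.93497382 -164.93031234   46.63899961]
shift first: tool mm [38.6  0.6  0.1] | turn rv [-0.0003  0.0001 -0.    ] | shift after turn mm [38.6  0.6  0.1] world d [  0.6  -0.2 -38.6]
time_s: 29.82
eef_pos: [511.0, -165.0, 26.6]
ee_rot: [-0.48, -0.519, -0.48, 0.519]
force: [0.5, -0.0, -1.0]
grip_width: 0.46
```

```bash
python3 -m jog '[[[0.008,0,0,0,0,0],[0.006,0,0,0,0,0],[0,0,0,0,0,0]]]';python3 -m jog '[[[0.0035,0,0,0,0,0],[0,0,0,0,0,0],[0,0,0,0,0,0]]]'
```

```text
time_s: 30.2
eef_pos: [510.6, -164.7, 12.0]
ee_rot: [-0.479, -0.519, -0.48, 0.519]
force: [-0.2, 0.1, -0.1]
grip_width: 0.46
time_s: 30.58
eef_pos: [511.0, -165.0, 9.2]
ee_rot: [0.48, 0.519, 0.48, -0.519]
force: [-0.4, 0.5, -0.9]
grip_width: 0.461
```

```bash
python3 -m jog '[[[0.0015,0,0,0,0,0],[0,0,0,0,0,0]]]';python3 -m jog '[[[0,0,0,0,0,0],[0,0,0,0,0,0],[0,0,0,0,0,0],[0,0,0,0,0,0],[-0.035,0,0,0,0,0],[-0.04,0,0,0,0,0],[-0.037,0,0,0,0,0]]]' 0;  python3 - <<'E'
from h import *
s,c=cap('wrist','w17'); print(s['eef_pos'],s['grip_width'])
target([567,311-66,118],-.0787,s)
E
```

```text
time_s: 30.82
eef_pos: [511.1, -165.0, 8.4]
ee_rot: [0.48, 0.519, 0.48, -0.519]
force: [-3.6, 1.9, 5.7]
grip_width: 0.46
time_s: 31.7
eef_pos: [510.9, -164.9, 121.0]
ee_rot: [0.48, 0.519, 0.48, -0.519]
force: [-0.2, 0.3, -0.4]
grip_width: 0.999
[ 510.86484599 -164.90172611  120.95490202] 0.9991880423002152
shift first: tool mm [   2.9   23.6 -413.1] | turn rv [-0.0003  0.0001 -0.0002] | shift after turn mm [   3.    23.7 -413. ] world d [ 56.1 409.9  -3. ]
```

View pics/w17.png

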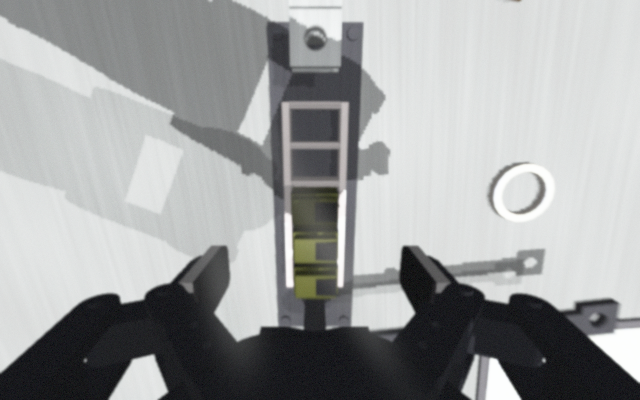

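```bash
python3 -m jog '[[[0,0.0024,-0.041,0,0,0],[0,0.0024,-0.041,0,0,0],[0,0.0024,-0.041,0,0,0],[0,0.0024,-0.041,0,0,0],[0,0.0024,-0.041,0,0,0],[0,0.0024,-0.041,0,0,0],[0,0.0024,-0.041,0,0,0],[0,0.0024,-0.041,0,0,0],[0,0.0024,-0.041,0,0,0],[0,0.0024,-0.041,0,0,0],[0,0,0,0,0,0],[0,0,0,0,0,0]]]'; python3 - <<'E'
from h import *
s,c=cap('wrist','w18'); print(s['eef_pos']);x,y,a=sw(c,s,(314,126),name='b1'); target([x,y,1],a,s)
E
```

```text
time_s: 33.25
eef_pos: [567.1, 241.5, 119.3]
ee_rot: [-0.48, -0.519, -0.48, 0.52]
force: [-0.2, 1.0, -0.4]
grip_width: 0.999
[567.05320129 241.50275381 119.26672166]
switch 568.0 310.4 size 39.2 25.1 yaw 12.8 deg
shift first: tool mm [118.2  -4.4 -68.8] | turn rv [-3.028e-01  3.000e-04  5.000e-04] | shift after turn mm [118.3  16.2 -66.9] world d [   1.    68.8 -118.3]
```

View pics/w18.png

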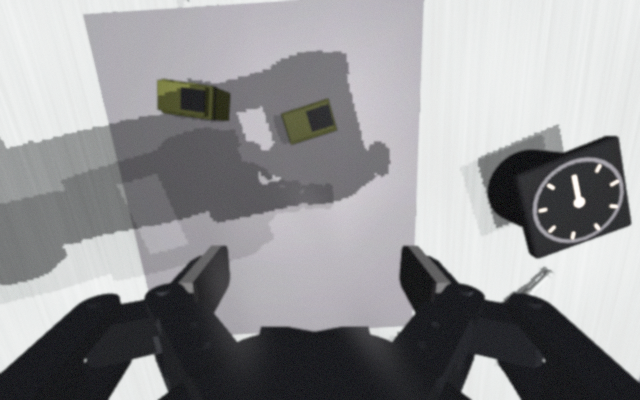

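```bash
python3 -m jog '[[[0,0,0,-0.151,0,0],[0,0,0,-0.152,0,0],[0,0.008,-0.0327,0,0,0],[0,0.008,-0.0327,0,0,0],[0.03,0,0,0,0,0],[0.03,0,0,0,0,0],[0,0,0,0,0,0],[0,0,0,0,0,0],[0,0,0,0,0,0]]]'; python3 - <<'E'
from h import *
target([568.0,310.4,1],np.radians(12.8))
E
```

```text
time_s: 34.42
eef_pos: [569.1, 309.2, 61.2]
ee_rot: [0.553, 0.442, 0.552, -0.44]
force: [0.1, 0.0, 0.5]
grip_width: 1.001
shift first: tool mm [60.2 -0.9 -1.4] | turn rv [ 0.0002 -0.0002 -0.0025] | shift after turn mm [60.2 -0.8 -1.4] world d [ -1.1   1.2 -60.2]
```

```bash
python3 -m jog '[[[0.03,-0.001,0,0,0,0],[0.03,0,0,0,0,0],[0,0,0,0,0,0],[0,0,0,0,0,0],[0,0,0,0,0,0]]]'; python3 -m jog '[[[0,0,0,0,0,0],[0,0,0,0,0,0],[0,0,0,0,0,0],[0,0,0,0,0,0],[0,0,0,0,0,0]]]' 255 40; python3 -m jog '[[[-0.03,0,0,0,0,0],[-0.045,0,0,0.151,0,0],[-0.045,0,0,0.152,0,0],[0,0,0,0,0,0]]]'; python3 - <<'E'
from h import *
target([514.2,-133.3,118],-.0787)
E
```

```text
time_s: 35.05
eef_pos: [568.2, 309.3, 1.3]
ee_rot: [0.553, 0.442, 0.552, -0.44]
force: [0.2, -0.3, 0.1]
grip_width: 1.002
time_s: 35.67
eef_pos: [567.5, 309.1, -0.0]
ee_rot: [0.553, 0.441, 0.553, -0.441]
force: [1.3, -0.7, 4.4]
grip_width: 0.463
time_s: 36.17
eef_pos: [568.7, 309.6, 123.1]
ee_rot: [0.481, 0.522, 0.479, -0.518]
force: [-0.2, -0.1, -0.7]
grip_width: 0.465
shift first: tool mm [  3.9 -19.1 445.8] | turn rv [-0.0011 -0.0024 -0.0058] | shift after turn mm [  5.1 -19.5 445.8] world d [ -54.5 -442.9   -5.1]
```

```bash
python3 -m jog '[[[0,-0.0018,0.0405,0,0,0],[0,-0.0018,0.0405,0,0,0],[0,-0.0018,0.0405,0,0,0],[0,-0.0018,0.0405,0,0,0],[0,-0.0018,0.0405,0,0,0],[0,-0.0018,0.0405,0,0,0],[0,-0.0018,0.0405,0,0,0],[0,-0.0018,0.0405,0,0,0],[0,-0.0018,0.0405,0,0,0],[0,-0.0018,0.0405,0,0,0],[0,-0.0018,0.0405,0,0,0],[0,0,0,0,0,0]]]'; python3 -m jog '[[[0.035,0,0,0,0,0],[0.035,0,0,0,0,0],[0,0,0,0,0,0],[0,0,0,0,0,0],[0,0,0,0,0,0]]]'; python3 - <<'E'
from h import *
s,c=cap('wrist','w19'); print(s['eef_pos'],s['force'],s['grip_width']*85); target([514.2,-133.3,8],-.0787,s)
im=c['image'][190:310,250:380,::-1]; cv2.imwrite('pics/w19c.png',cv2.resize(im,None,fx=5,fy=5,interpolation=cv2.INTER_CUBIC))
E
```

```text
time_s: 37.67
eef_pos: [511.4, -135.4, 118.2]
ee_rot: [-0.479, -0.52, -0.48, 0.52]
force: [-0.3, 0.3, -1.2]
grip_width: 0.46
time_s: 38.3
eef_pos: [513.1, -133.6, 50.9]
ee_rot: [0.481, 0.52, 0.479, -0.519]
force: [0.3, 0.1, 0.8]
grip_width: 0.458
[ 513.09801403 -133.63641669   50.8925552 ] [0.32309235 0.11846566 0.79943651] 38.91100676555727
shift first: tool mm [42.9  1.  -0.5] | turn rv [ 0.0002  0.0008 -0.0021] | shift after turn mm [42.9  1.1 -0.4] world d [  1.1   0.3 -42.9]
```

View pics/w19c.png

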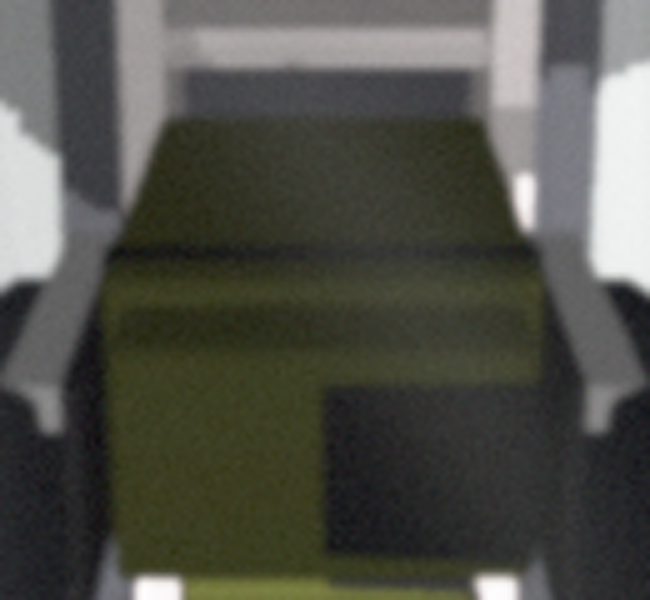

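View pics/w19.png

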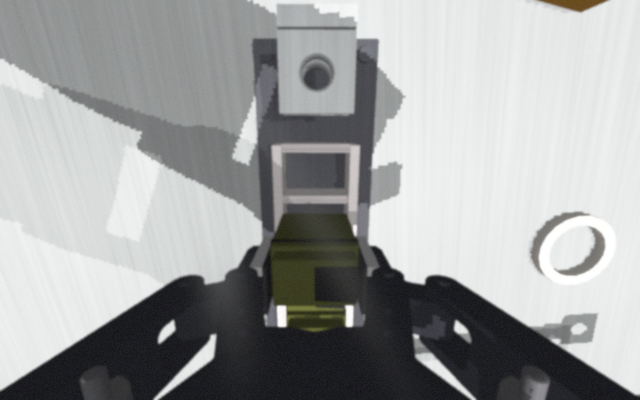

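```bash
python3 - <<'E'
from h import *
s,c=cap('wrist')
held(c,s,1,214,246.4,305)
im=c['image'][40:120,260:380,::-1]; cv2.imwrite('pics/f1.png',cv2.resize(im,None,fx=6,fy=6,interpolation=cv2.INTER_CUBIC))
E
python3 -m jog '[[[0.004,0.001,-0.001,0,0,0],[0,0,0,0,0,0],[0,0,0,0,0,0]]]'
```

```text
held z offset: foot,body,rocker [0.9 0.7 0.4]
time_s: 38.78
eef_pos: [513.5, -132.6, 45.6]
ee_rot: [-0.48, -0.519, -0.48, 0.519]
force: [0.1, -0.3, -0.0]
grip_width: 0.463
```

View pics/f1.png

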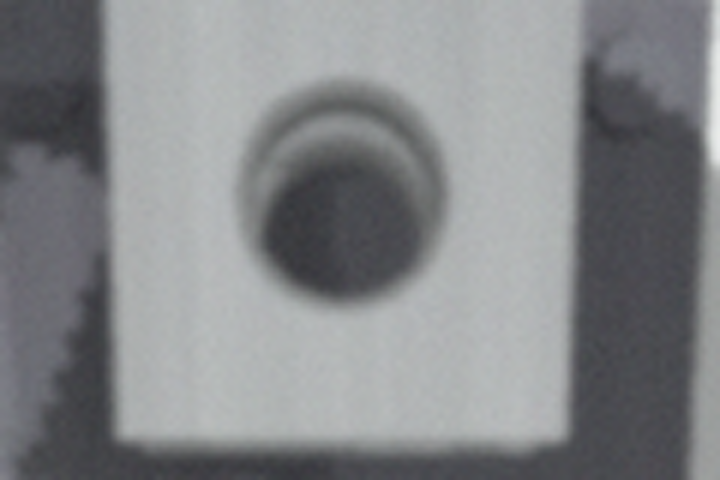

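```bash
python3 - <<'E'
from h import *
s,c=cap('wrist'); s0=dict(s); s0['eef_pos']=np.array([513.098,-133.636,50.89])
print(plane(c,(317,71.7),90,s0), 'expected from rack fit', [511.5+120*np.sin(.0777), -167.2+120*np.cos(.0777)])
E
python3 -m jog '[[[0.01,0.0004,0,0,0,0],[0.01,0,0,0,0,0],[0,0,0,0,0,0],[0,0,0,0,0,0]]]'; python3 -m jog '[[[0.008,0,0,0,0,0],[0.006,0,0,0,0,0],[0,0,0,0,0,0]]]';python3 -m jog '[[[0.0035,0,0,0,0,0],[0,0,0,0,0,0],[0,0,0,0,0,0]]]'
```

```text
[[521.032076   -46.40184384  90.        ]] expected from rack fit [np.float64(520.8146208830102), np.float64(-47.562055192318724)]
time_s: 39.33
eef_pos: [513.9, -132.6, 25.5]
ee_rot: [-0.48, -0.519, -0.48, 0.519]
force: [0.6, 0.9, -0.5]
grip_width: 0.454
time_s: 39.7
eef_pos: [513.6, -132.6, 11.0]
ee_rot: [-0.48, -0.519, -0.48, 0.52]
force: [-1.1, -1.3, -0.5]
grip_width: 0.462
time_s: 40.08
eef_pos: [514.1, -132.7, 8.4]
ee_rot: [0.48, 0.519, 0.48, -0.519]
force: [-0.3, 0.4, 4.1]
grip_width: 0.462
```

```bash
python3 -m jog '[[[0,0,0,0,0,0],[0,0,0,0,0,0],[0,0,0,0,0,0],[0,0,0,0,0,0],[-0.035,0,0,0,0,0],[-0.04,0,0,0,0,0],[-0.037,0,0,0,0,0]]]' 0;  python3 - <<'E'
from h import *
s,c=cap('wrist','w20'); target([474,266,118],-.0787,s)
E
python3 -m jog '[[[0,-0.0065,-0.0359,0,0,0],[0,-0.0065,-0.0359,0,0,0],[0,-0.0065,-0.0359,0,0,0],[0,-0.0065,-0.0359,0,0,0],[0,-0.0065,-0.0359,0,0,0],[0,-0.0065,-0.0359,0,0,0],[0,-0.0065,-0.0359,0,0,0],[0,-0.0065,-0.0359,0,0,0],[0,-0.0065,-0.0359,0,0,0],[0,-0.0065,-0.0359,0,0,0],[0,-0.0065,-0.0359,0,0,0],[0,0,0,0,0,0]]]'; python3 -m jog '[[[0,0,0,0,0,0],[0,0,0,0,0,0]]]'; python3 - <<'E'
from h import *
s,c=cap('wrist','w21'); print(s['eef_pos']);x,y,a=sw(c,s,(314,126),name='a1'); target([x,y,1],a,s)
E
```

```text
time_s: 40.95
eef_pos: [513.8, -132.6, 121.4]
ee_rot: [0.48, 0.519, 0.48, -0.519]
force: [0.5, -0.8, 0.8]
grip_width: 1.001
shift first: tool mm [   3.4  -71.1 -394.2] | turn rv [-0.0003  0.0001 -0.0002] | shift after turn mm [   3.4  -71.  -394.3] world d [-39.8 398.6  -3.4]
time_s: 42.5
eef_pos: [473.2, 268.4, 119.8]
ee_rot: [-0.481, -0.519, -0.481, 0.519]
force: [-0.4, 0.1, -0.0]
grip_width: 1.003
time_s: 42.75
eef_pos: [474.0, 265.8, 120.1]
ee_rot: [-0.48, -0.52, -0.48, 0.52]
force: [0.6, -0.1, -0.5]
grip_width: 1.001
[473.96751344 265.83117992 120.06294536]
switch 473.6 334.8 size 39.1 25.3 yaw -12.3 deg
shift first: tool mm [119.1  -5.9 -68.7] | turn rv [1.339e-01 2.000e-04 1.000e-04] | shift after turn mm [119.1 -15.  -67.3] world d [  -0.3   69.  -119.1]
```

View pics/w21.png

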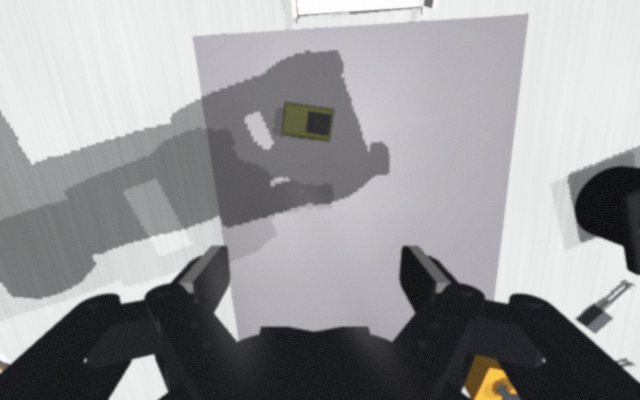

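```bash
python3 -m jog '[[[0,0,0,0.134,0,0],[0,-0.0075,-0.033,0,0,0],[0,-0.0075,-0.033,0,0,0],[0.03,0,0,0,0,0],[0.03,0,0,0,0,0],[0,0,0,0,0,0],[0,0,0,0,0,0],[0,0,0,0,0,0]]]'; python3 - <<'E'
from h import *
target([473.6,334.8,1],np.radians(-12.3))
E
```

```text
time_s: 43.8
eef_pos: [473.8, 334.5, 61.5]
ee_rot: [0.444, 0.551, 0.444, -0.55]
force: [0.8, -0.3, 0.3]
grip_width: 0.996
shift first: tool mm [60.5 -0.4 -0.2] | turn rv [ 0.0014 -0.0013 -0.0019] | shift after turn mm [60.5 -0.2 -0.3] world d [ -0.2   0.3 -60.5]
```

```bash
python3 -m jog '[[[0.03,0,0.001,0,0,0],[0.03,0,0,0,0,0],[0,0,0,0,0,0],[0,0,0,0,0,0],[0,0,0,0,0,0]]]'; python3 -m jog '[[[0,0,0,0,0,0],[0,0,0,0,0,0],[0,0,0,0,0,0],[0,0,0,0,0,0],[0,0,0,0,0,0]]]' 255 40; python3 -m jog '[[[-0.03,0,0,0,0,0],[-0.045,0,0,-0.067,0,0],[-0.045,0,0,-0.067,0,0],[0,0,0,0,0,0]]]'; python3 - <<'E'
from h import *
target([516.8,-99.4,120],-.0787)
E
```

```text
time_s: 44.42
eef_pos: [473.6, 333.7, 1.6]
ee_rot: [0.444, 0.551, 0.444, -0.549]
force: [-0.1, -0.8, -0.7]
grip_width: 0.999
time_s: 45.05
eef_pos: [473.0, 333.5, 0.4]
ee_rot: [0.444, 0.551, 0.444, -0.55]
force: [-0.8, 0.2, 5.5]
grip_width: 0.459
time_s: 45.55
eef_pos: [474.2, 334.0, 123.1]
ee_rot: [0.481, 0.521, 0.479, -0.517]
force: [-0.9, 0.0, -0.9]
grip_width: 0.458
shift first: tool mm [  2.3  76.5 428.7] | turn rv [ 0.0002 -0.0027 -0.0053] | shift after turn mm [  3.1  76.5 428.7] world d [  42.6 -433.4   -3.1]
```

```bash
python3 -m jog '[[[0,0.007,0.039,0,0,0],[0,0.007,0.039,0,0,0],[0,0.007,0.039,0,0,0],[0,0.007,0.039,0,0,0],[0,0.007,0.039,0,0,0],[0,0.007,0.039,0,0,0],[0,0.007,0.039,0,0,0],[0,0.007,0.039,0,0,0],[0,0.007,0.039,0,0,0],[0,0.007,0.039,0,0,0],[0,0.0065,0.0387,0,0,0],[0,0,0,0,0,0]]]'; python3 -m jog '[[[0.035,0,0,0,0,0],[0.035,0,0,0,0,0],[0,0,0,0,0,0],[0,0,0,0,0,0],[0,0,0,0,0,0]]]'; python3 - <<'E'
from h import *
s,c=cap('wrist','w22'); print(s['eef_pos'],s['force'],s['grip_width']*85); target([516.8,-99.4,8],-.0787,s)
im=c['image'][190:310,250:380,::-1]; cv2.imwrite('pics/w22c.png',cv2.resize(im,None,fx=5,fy=5,interpolation=cv2.INTER_CUBIC))
E
```

```text
time_s: 47.05
eef_pos: [514.7, -101.9, 118.7]
ee_rot: [-0.478, -0.52, -0.48, 0.521]
force: [0.2, 0.8, -0.6]
grip_width: 0.461
time_s: 47.68
eef_pos: [515.9, -100.1, 51.4]
ee_rot: [0.481, 0.52, 0.479, -0.519]
force: [1.1, 0.4, -1.7]
grip_width: 0.464
[ 515.93679021 -100.09703231   51.38922455] [ 1.11193981  0.381123   -1.67970967] 39.41860932045516
shift first: tool mm [43.4  0.7 -0.8] | turn rv [-0.0001  0.0007 -0.0021] | shift after turn mm [43.4  0.8 -0.8] world d [  0.9   0.7 -43.4]
```

View pics/w22c.png

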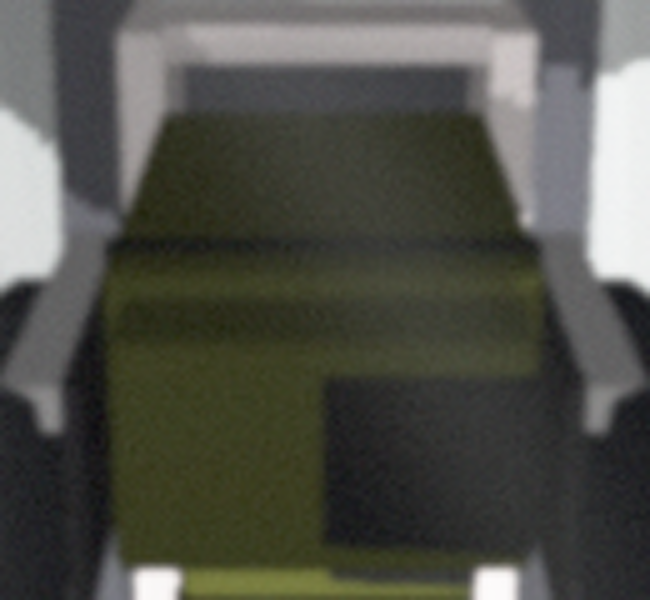

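View pics/w22.png

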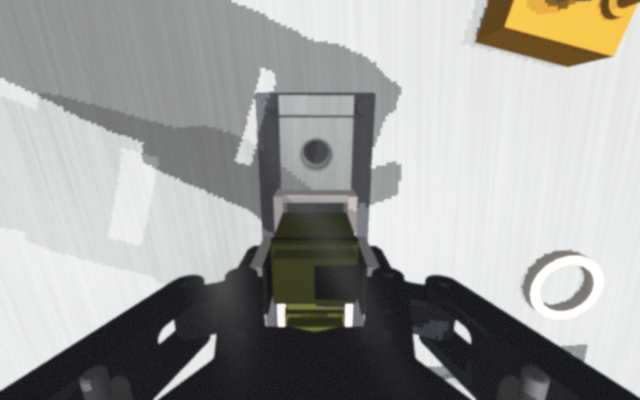

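```bash
python3 - <<'E'
from h import *
s,c=cap('wrist'); held(c,s,.6,212.6,244.4,303)
im=c['image'][120:185,270:365,::-1]; cv2.imwrite('pics/f2.png',cv2.resize(im,None,fx=6,fy=6,interpolation=cv2.INTER_CUBIC))
np.save('f2pose.npy',s['eef_pos']); print(plane(c,(316.5,152),90,s))
E
python3 -m jog '[[[0.01,0.0008,-0.0005,0,0,0],[0,0,0,0,0,0],[0,0,0,0,0,0]]]'; python3 -m jog '[[[0.01,0,0,0,0,0],[0.006,0,0,0,0,0],[0,0,0,0,0,0],[0,0,0,0,0,0]]]'; python3 -m jog '[[[0.008,0,0,0,0,0],[0.004,0,0,0,0,0],[0,0,0,0,0,0]]]';python3 -m jog '[[[0.003,0,0,0,0,0],[0,0,0,0,0,0],[0,0,0,0,0,0]]]'
```

```text
held z offset: foot,body,rocker [ 0.1 -0.1 -0.4]
[[520.89180793 -46.62401861  90.        ]]
time_s: 48.15
eef_pos: [516.1, -99.6, 40.0]
ee_rot: [-0.48, -0.519, -0.48, 0.519]
force: [0.8, 0.7, -0.3]
grip_width: 0.457
time_s: 48.65
eef_pos: [516.2, -99.7, 24.2]
ee_rot: [0.48, 0.519, 0.48, -0.519]
force: [0.5, 0.1, -0.7]
grip_width: 0.461
time_s: 49.02
eef_pos: [515.9, -99.5, 11.7]
ee_rot: [-0.48, -0.519, -0.48, 0.519]
force: [-0.5, 0.2, -0.4]
grip_width: 0.466
time_s: 49.4
eef_pos: [516.1, -99.7, 9.2]
ee_rot: [0.48, 0.519, 0.48, -0.519]
force: [-0.2, -0.9, -0.3]
grip_width: 0.461
```

View pics/f2.png

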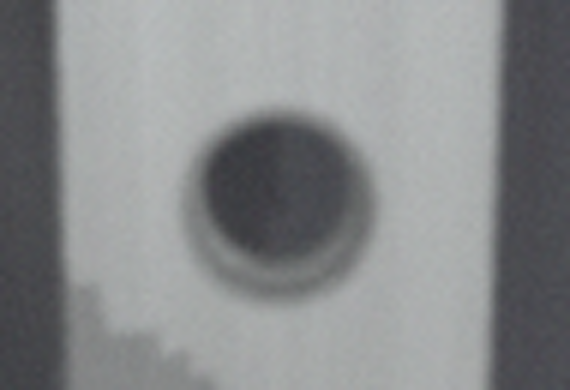

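```bash
python3 -m jog '[[[0.001,0,0,0,0,0],[0,0,0,0,0,0]]]';python3 -m jog '[[[0,0,0,0,0,0],[0,0,0,0,0,0],[0,0,0,0,0,0],[0,0,0,0,0,0],[-0.035,0,0,0,0,0],[-0.04,0,0,0,0,0],[-0.037,0,0,0,0,0]]]' 0;  python3 - <<'E'
from h import *
s=ctrl.sense(); print(s['eef_pos'])
for n in ('scene','top','wrist'):
    s,c=cap(n,n+'23')
    if n=='scene': im=c['image'][170:270,150:310,::-1]; cv2.imwrite('pics/sc23z.png',cv2.resize(im,None,fx=5,fy=5,interpolation=cv2.INTER_CUBIC))
    print(n,np.round(proj(c,[[520.9,-47.3,90]],s),1))
E
```

```text
time_s: 49.65
eef_pos: [516.2, -99.6, 8.4]
ee_rot: [0.48, 0.519, 0.48, -0.519]
force: [-1.7, -0.4, 3.7]
grip_width: 0.456
time_s: 50.52
eef_pos: [516.0, -99.6, 121.4]
ee_rot: [0.48, 0.519, 0.48, -0.519]
force: [0.5, -0.6, -0.5]
grip_width: 1.003
[516.04110762 -99.5914663  121.43806415]
scene [[274.9 199.6]]
top [[344.  231.1]]
wrist [[312.4 143.8]]
```

View pics/sc23z.png

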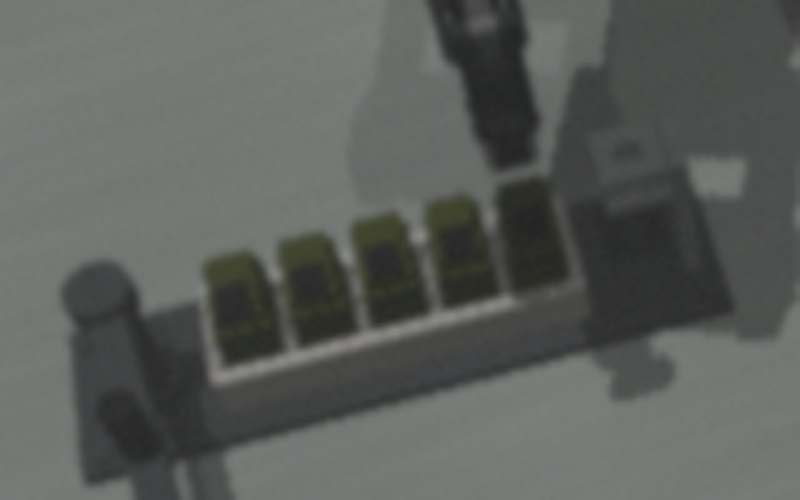

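View pics/wrist23.png

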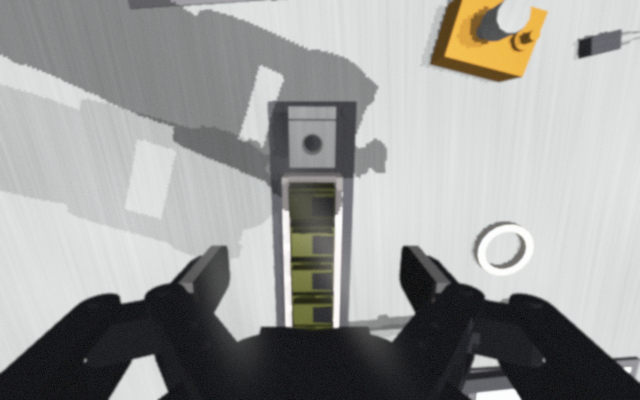

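```bash
python3 -m jog '[[[0,0,0,0.1745,0,0],[0,0,0,0.1745,0,0],[0,0,0,0.1745,0,0],[0,0,0,0.1745,0,0],[0,0,0,0.1745,0,0],[0,0,0,0.1745,0,0],[0,0,0,0.1745,0,0],[0,0,0,0.1745,0,0],[0,0,0,0.1745,0,0],[0,0,0,0,0,0]]]';python3 -m jog '[[[0,0.0385,-0.004,0,0,0],[0,0.0385,-0.004,0,0,0],[0,0.0385,-0.004,0,0,0],[0,0.0385,-0.004,0,0,0],[0,0.0385,-0.004,0,0,0],[0,0,0,0,0,0],[0,0,0,0,0,0]]]'; python3 - <<'E'
from h import *
s,c=cap('wrist','w24'); print(s['eef_pos'],s['joints']); print(proj(c,[[587,-293,118],[502,-287,82]],s))
E
```

```text
time_s: 51.92
eef_pos: [515.6, -99.4, 119.0]
ee_rot: [0.028, -0.706, 0.027, 0.707]
force: [-0.2, 0.0, -0.0]
grip_width: 1.001
time_s: 52.8
eef_pos: [520.7, -292.4, 119.5]
ee_rot: [0.027, -0.706, 0.027, 0.707]
force: [0.1, 0.5, 0.7]
grip_width: 1.002
[ 520.68641925 -292.37736879  119.4665532 ] [-7.07745394e-01  5.46587973e-01  1.38604655e+00  2.02139543e-04
  1.21028362e+00  9.39442151e-01]
[[305.72673157 125.08956913]
 [308.57142528 237.89712212]]
```

View pics/w24.png

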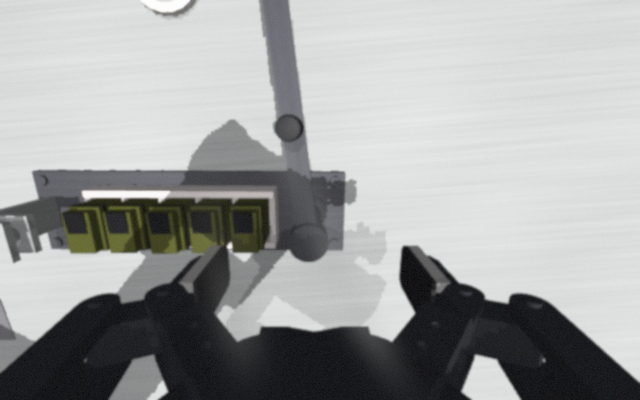

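```bash
python3 - <<'E'
from h import *
s,c=cap('wrist')
im=c['image'][105:150,265:312,::-1]; cv2.imwrite('pics/p1.png',cv2.resize(im,None,fx=10,fy=10,interpolation=cv2.INTER_CUBIC))
P=plane(c,(288.5,127),118,s)[0]; print(P, np.degrees(np.arctan2(P[1]+286.8,P[0]-502.2)), np.hypot(P[1]+286.8,P[0]-502.2))
print(plane(c,(309,241),90,s))
E
```

```text
[ 586.85535509 -282.53468546  118.        ] 2.884377933954635 84.76273977089183
[[ 502.75748249 -287.25901972   90.        ]]
```

View pics/p1.png

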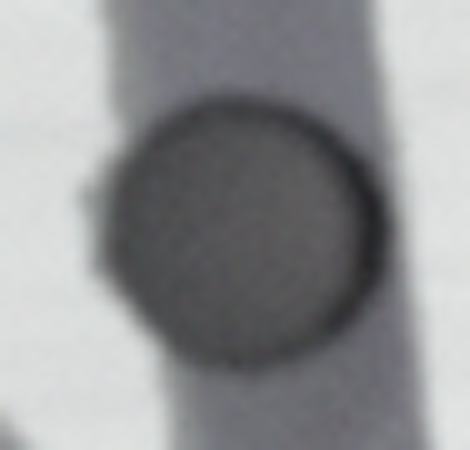

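```bash
python3 -m jog '[[[0,0,0,-0.129,0,0],[0,-0.0032,-0.0331,0,0,0],[0,-0.0032,-0.0331,0,0,0],[0,0,0,0,0,0],[0,0,0,0,0,0],[0,0,0,0,0,0]]]'; python3 - <<'E'
from h import *
s,c=cap('wrist','w25'); target([586.2,-282.8,62],np.radians(-87.1),s)
E
```

```text
time_s: 53.65
eef_pos: [586.1, -283.4, 120.3]
ee_rot: [-0.018, -0.707, -0.018, 0.707]
force: [0.7, 0.6, 0.4]
grip_width: 0.998
shift first: tool mm [58.3 -0.6 -0.1] | turn rv [-0.0004  0.0002  0.    ] | shift after turn mm [58.3 -0.6 -0.1] world d [  0.1   0.6 -58.3]
```

View pics/w25.png

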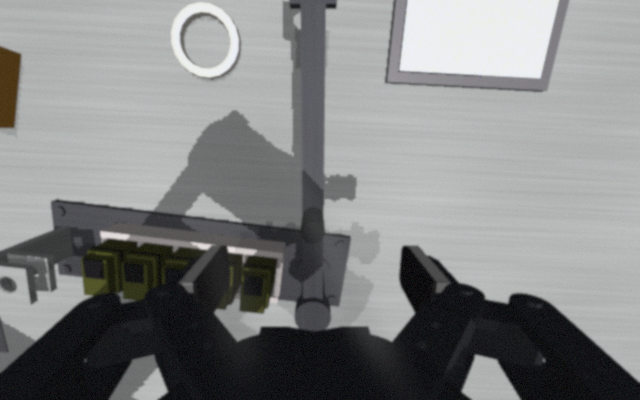

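```bash
python3 -m jog '[[[0.03,0,0,0,0,0],[0.03,0,0,0,0,0],[0,0,0,0,0,0],[0,0,0,0,0,0]]]';  python3 -m jog '[[[0,0,0,0,0,0],[0,0,0,0,0,0],[0,0,0,0,0,0],[0,0,0,0,0,0],[0,0,0,0,0,0]]]' 187 20; python3 - <<'E'
from h import *
s,c=cap('wrist','w26'); print(s['grip_width']*85)
E
```

```text
time_s: 54.2
eef_pos: [587.1, -283.9, 61.6]
ee_rot: [0.018, 0.707, 0.017, -0.706]
force: [-0.6, -0.0, 0.9]
grip_width: 1.001
time_s: 54.82
eef_pos: [586.7, -283.4, 60.1]
ee_rot: [-0.018, -0.707, -0.018, 0.707]
force: [-0.3, -0.0, 0.3]
grip_width: 0.27
22.989976362335792
```

View pics/w26.png

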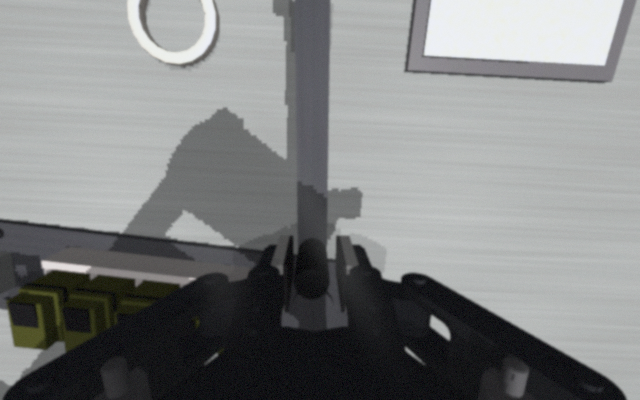

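```bash
python3 -m jog '[[[0,-0.0102,0.0006,-0.12,0,0],[0,-0.0102,0.0006,-0.12,0,0],[0,-0.0102,0.0006,-0.12,0,0],[0,-0.0102,0.0006,-0.12,0,0],[0,-0.0102,0.0006,-0.12,0,0],[0,-0.0102,0.0006,-0.12,0,0],[0,0,0,0,0,0],[0,0,0,0,0,0]]]'; python3 - <<'E'
from h import *
s,c=cap('wrist','w27'); print(s['joints'],s['force'])
P=s['eef_pos']-[502.4,-287,0]; R=axes(s); print(np.hypot(P[0],P[1]),np.degrees(np.arctan2(P[1],P[0])),'yaw+90',np.degrees(np.arctan2(R[1,1],R[0,1]))+90)
E
```

```text
time_s: 55.88
eef_pos: [563.0, -228.6, 60.2]
ee_rot: [0.265, 0.656, 0.265, -0.656]
force: [1.0, -0.3, -0.2]
grip_width: 0.268
[-5.78239309e-01  6.33711781e-01  1.40837095e+00 -1.00125795e-04
  1.09931468e+00  2.24705960e-01] [ 0.96062737 -0.31661251 -0.16225289]
84.1610069208292 43.94684706705902 yaw+90 43.99723034830514
```

View pics/w27.png

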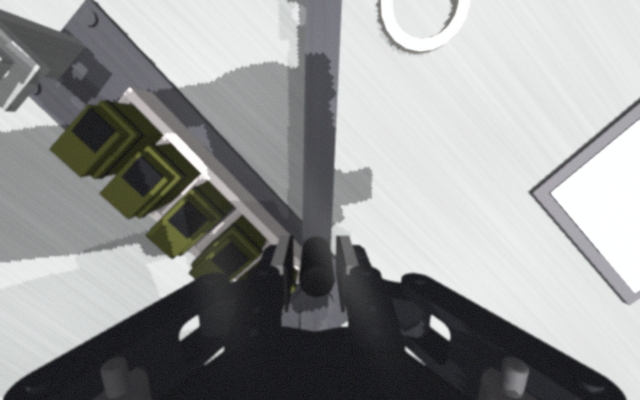

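```bash
python3 -m jog '[[[0,-0.0102,0.0006,-0.12,0,0],[0,-0.0102,0.0006,-0.12,0,0],[0,-0.0102,0.0006,-0.12,0,0],[0,-0.0102,0.0006,-0.12,0,0],[0,-0.0102,0.0006,-0.12,0,0],[0,-0.008,0.0003,-0.1,0,0],[0,0,0,0,0,0],[0,0,0,0,0,0]]]'; python3 - <<'E'
from h import *
s,c=cap('wrist','w28'); print(s['force'])
P=s['eef_pos']-[502.4,-287,0]; R=axes(s); print(np.hypot(P[0],P[1]),np.degrees(np.arctan2(P[1],P[0])),'yaw+90',np.degrees(np.arctan2(R[1,1],R[0,1]))+90)
E
```

```text
time_s: 56.92
eef_pos: [511.1, -203.0, 60.1]
ee_rot: [0.474, 0.525, 0.474, -0.525]
force: [-0.5, 0.1, 0.3]
grip_width: 0.265
[-0.50772688  0.11775752  0.34516056]
84.43722048991039 84.10273203373825 yaw+90 84.09276305902988
```

View pics/w28.png

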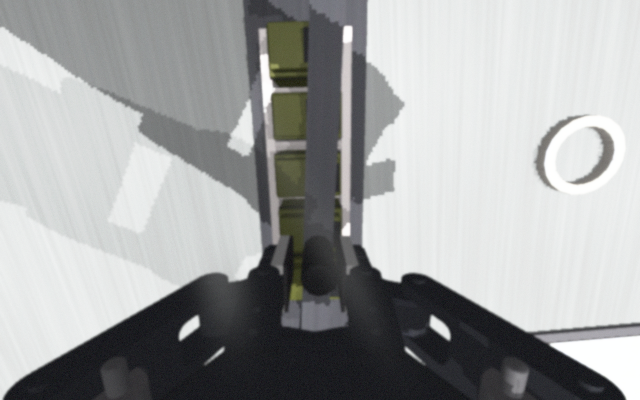

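```bash
python3 -m jog '[[[0,-0.0025,0,-0.025,0,0],[0,0,0,0,0,0]]]'; python3 -m jog '[[[0,-0.0015,0,0,0,0],[0,0,0,0,0,0]]]';  python3 -m jog '[[[0,-0.001,0,0,0,0],[0,0,0,0,0,0]]]'
```

```text
time_s: 57.22
eef_pos: [508.2, -202.6, 60.1]
ee_rot: [-0.481, -0.519, -0.481, 0.519]
force: [0.2, -0.5, -0.6]
grip_width: 0.269
time_s: 57.48
eef_pos: [506.7, -202.3, 60.1]
ee_rot: [0.481, 0.519, 0.481, -0.519]
force: [0.2, 0.9, 0.2]
grip_width: 0.264
time_s: 57.72
eef_pos: [505.7, -202.3, 60.1]
ee_rot: [-0.481, -0.519, -0.481, 0.519]
force: [0.3, 0.4, 0.6]
grip_width: 0.269
```

```bash
python3 -m jog '[[[0,-0.001,0,0,0,0],[0,0,0,0,0,0]]]'; python3 -m jog '[[[0,-0.001,0,0,0,0],[0,0,0,0,0,0]]]';  python3 -m jog '[[[0,-0.001,0,0,0,0],[0,0,0,0,0,0]]]'; python3 - <<'E'
from h import *
s,c=cap('wrist','w29'); print(s['force'])
E
```

```text
time_s: 57.98
eef_pos: [504.8, -202.2, 60.1]
ee_rot: [0.481, 0.519, 0.481, -0.519]
force: [0.8, 1.4, -0.9]
grip_width: 0.261
time_s: 58.22
eef_pos: [504.7, -202.3, 60.2]
ee_rot: [0.481, 0.519, 0.48, -0.518]
force: [8.3, 0.9, -3.5]
grip_width: 0.264
time_s: 58.48
eef_pos: [504.7, -202.3, 60.2]
ee_rot: [0.482, 0.52, 0.479, -0.518]
force: [12.8, 1.3, -6.5]
grip_width: 0.265
[12.78079693  1.29619786 -6.51816679]
```

View pics/w29.png

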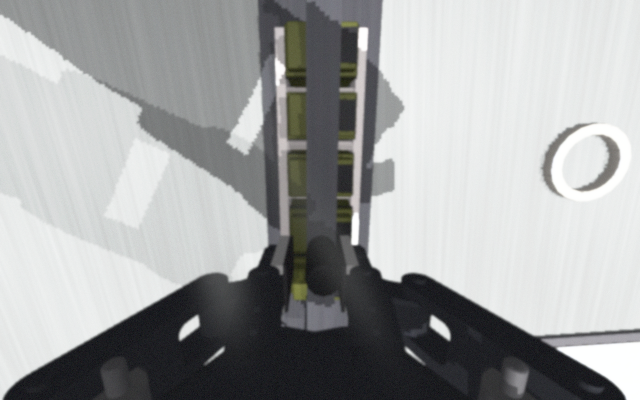

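```bash
python3 -m jog '[[[0,0,0,0,0,0],[0,0.0055,0,0,0,0],[0,0,0,0,0,0]]]'; python3 -m jog '[[[0,0,0,0,0,0],[0,0,0,0,0,0],[-0.035,0,0,0,0,0],[-0.04,0,0,0,0,0],[0,0,0,0,0,0]]]' 120;  python3 - <<'E'
from h import *
s=ctrl.sense(); print(s['eef_pos'])
target([521,-47-66,135],-.0787,s)
E
```

```text
time_s: 58.9
eef_pos: [508.2, -202.6, 60.0]
ee_rot: [-0.481, -0.518, -0.481, 0.519]
force: [1.7, -0.0, 0.1]
grip_width: 0.267
time_s: 59.52
eef_pos: [509.4, -203.3, 138.0]
ee_rot: [0.483, 0.519, 0.479, -0.518]
force: [0.2, -1.2, -0.4]
grip_width: 0.531
[ 509.40823156 -203.31729012  137.96598301]
shift first: tool mm [  2.7   4.7 -90.9] | turn rv [ 0.0032  0.0029 -0.0049] | shift after turn mm [  3.    4.5 -90.9] world d [11.6 90.3 -3. ]
```

```bash
python3 -m jog '[[[0.01,0,-0.045,0,0,0],[0,0,-0.045,0,0,0],[0,0,0,0,0,0],[0,0,0,0,0,0],[0,0,0,0,0,0]]]'; python3 - <<'E'
from h import *
s,c=cap('wrist','w30'); print(s['eef_pos'])
im=c['image'][85:175,265:365,::-1]; cv2.imwrite('pics/f3.png',cv2.resize(im,None,fx=6,fy=6,interpolation=cv2.INTER_CUBIC))
st,ct=cap('top'); im=ct['image'][140:200,280:350,::-1]; cv2.imwrite('pics/t30.png',cv2.resize(im,None,fx=8,fy=8,interpolation=cv2.INTER_CUBIC))
E
```

```text
time_s: 60.15
eef_pos: [514.9, -113.7, 124.8]
ee_rot: [-0.48, -0.519, -0.481, 0.519]
force: [-0.4, -0.0, -0.2]
grip_width: 0.532
[ 514.94923269 -113.69348907  124.84497537]
```

View pics/w30.png

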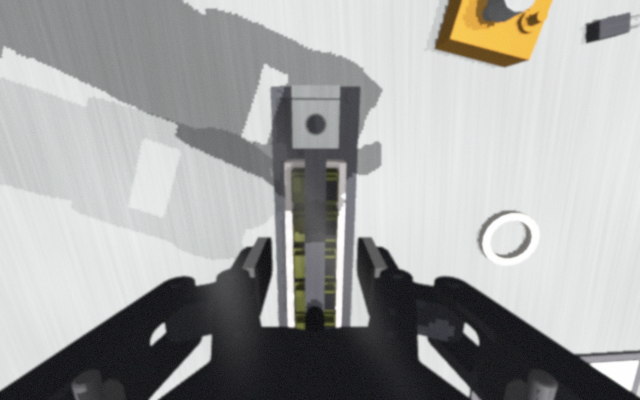

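View pics/f3.png

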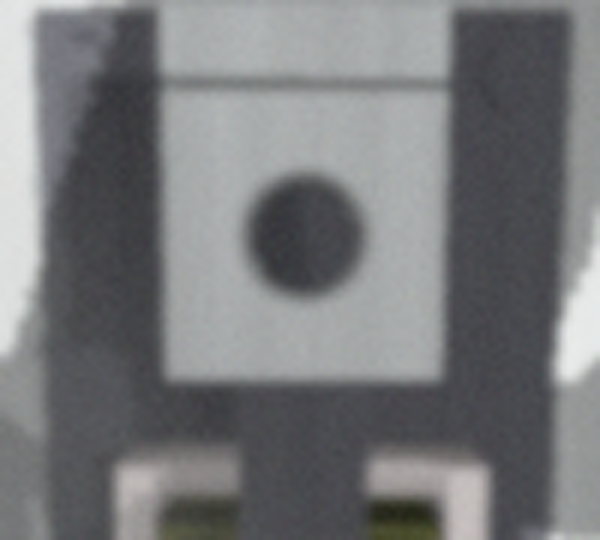

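View pics/t30.png

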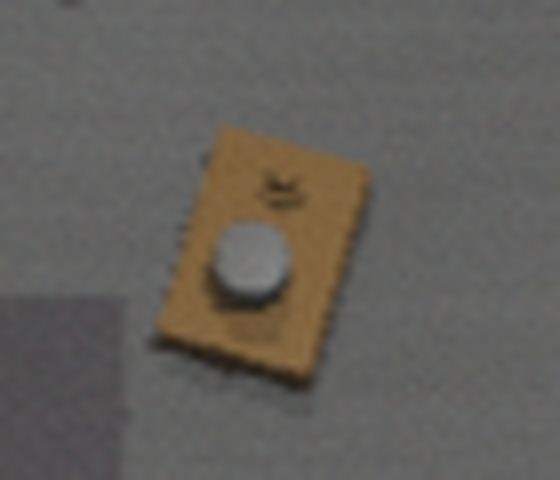

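```bash
python3 - <<'E'
from h import *
s,c=cap('wrist'); F=plane(c,(316.0,124.2),90,s)[0]; print('fork',F)
st,ct=cap('top'); 
for p,z in [((311.3,172.5),68),((344,231.1),90)]: print(plane(ct,p,z)[0])
P=plane(ct,(311.3,172.5),68)[0]
target([P[0]+63,P[1]-19,125],np.radians(73),s)
E
```

```text
fork [521.23044289 -47.35673974  90.        ]
[664.6818577   27.32869958  68.        ]
[520.9565522  -47.34083831  90.        ]
shift first: tool mm [-1.000e-01  2.027e+02 -1.379e+02] | turn rv [-1.3509e+00 -1.0000e-04  2.0000e-04] | shift after turn mm [-1.000e-01  1.788e+02  1.678e+02] world d [2.127e+02 1.219e+02 1.000e-01]
```

```bash
python3 -m jog '[[[0,0,0,0.179,0,0],[0,0,0,0.179,0,0],[0,0,0,0.179,0,0],[0,0,0,0.179,0,0],[0,0,0,0.179,0,0],[0,0,0,0.179,0,0],[0,0,0,0.179,0,0],[0,0,0,0.179,0,0],[0,0,0,0.179,0,0],[0,0,0,0.178,0,0],[0,0,0,0,0,0]]]' 0; python3 -m jog '[[[0,-0.0356,-0.0073,0,0,0],[0,-0.0356,-0.0073,0,0,0],[0,-0.0356,-0.0073,0,0,0],[0,-0.0356,-0.0073,0,0,0],[0,-0.0356,-0.0073,0,0,0],[0,0,0,0,0,0],[0,0,0,0,0,0],[0,0,0,0,0,0]]]'; python3 - <<'E'
from h import *
s,c=cap('wrist','w31'); print(s['eef_pos'],s['joints'])
im=c['image'][70:180,250:380,::-1]; cv2.imwrite('pics/p31.png',cv2.resize(im,None,fx=5,fy=5,interpolation=cv2.INTER_CUBIC))
E
```

```text
time_s: 61.72
eef_pos: [515.0, -113.0, 125.1]
ee_rot: [0.103, -0.7, 0.103, 0.7]
force: [-0.7, -0.5, -0.8]
grip_width: 1.0
time_s: 62.72
eef_pos: [601.3, 46.1, 125.2]
ee_rot: [0.103, -0.699, 0.104, 0.7]
force: [0.0, -0.1, 0.1]
grip_width: 1.0
[601.31055234  46.11501932 125.15946193] [-1.17473625e-01  5.52707688e-01  1.36019747e+00 -1.02636608e-04
  1.22882843e+00  1.74713540e+00]
```

View pics/w31.png

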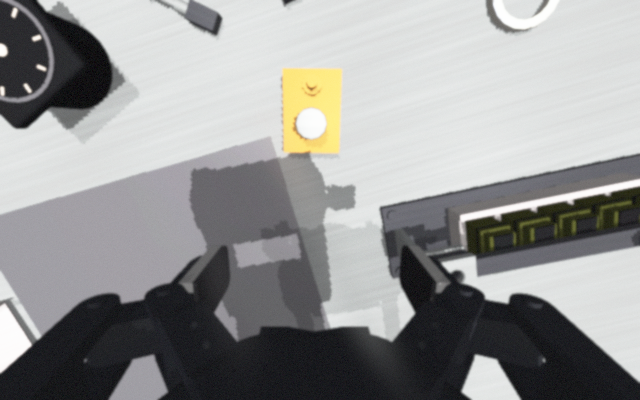

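View pics/p31.png

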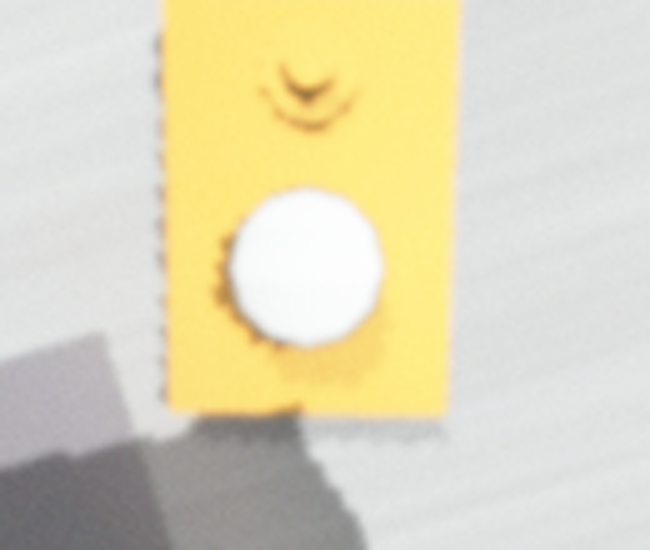

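```bash
python3 - <<'E'
from h import *
s,c=cap('wrist'); P=plane(c,(311.2,123.4),68,s)[0]; print(P); target([P[0],P[1],20],np.radians(-107),s)
E
```

```text
[666.82207835  28.25703315  68.        ]
shift first: tool mm [105.2  -1.8 -67.8] | turn rv [ 0.0027 -0.     -0.0001] | shift after turn mm [105.2  -2.  -67.8] world d [  65.5  -17.9 -105.2]
```

```bash
python3 -m jog '[[[0,-0.001,-0.0333,0,0,0],[0,-0.001,-0.0333,0,0,0],[0.03,0,0,0,0,0],[0.02,0,0,0,0,0],[0,0,0,0,0,0],[0,0,0,0,0,0],[0,0,0,0,0,0]]]'; python3 - <<'E'
from h import *
s,c=cap('wrist','w32');target([666.8,28.3,20],np.radians(-107),s)
E
```

```text
time_s: 63.7
eef_pos: [666.4, 29.5, 76.4]
ee_rot: [-0.103, 0.7, -0.103, -0.699]
force: [0.6, -0.1, -0.3]
grip_width: 1.002
shift first: tool mm [56.4  1.1 -0.6] | turn rv [ 0.003  -0.002   0.0003] | shift after turn mm [56.4  1.  -0.8] world d [  0.4  -1.2 -56.4]
```

View pics/w32.png

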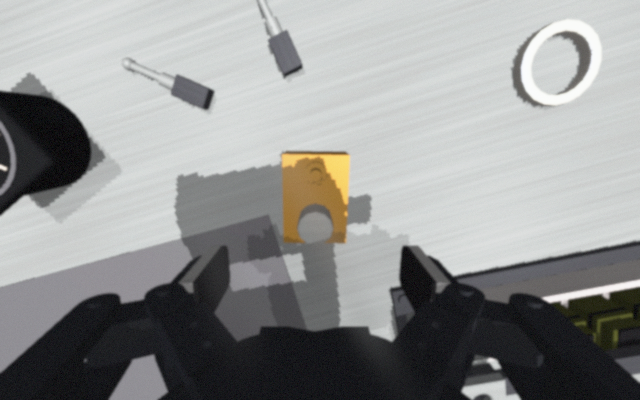

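```bash
python3 -m jog '[[[0.028,0.001,0.0005,0,0,0],[0.028,0,0,0,0,0],[0,0,0,0,0,0],[0,0,0,0,0,0],[0,0,0,0,0,0]]]'; python3 -m jog '[[[0,0,0,0,0,0],[0,0,0,0,0,0],[0,0,0,0,0,0],[0,0,0,0,0,0],[0,0,0,0,0,0],[0,0,0,0,0,0]]]' 255 50; python3 - <<'E'
from h import *
s,c=cap('wrist','w33');print(s['grip_width']*85,s['force'],s['eef_pos'])
im=c['image'][190:310,250:380,::-1]; cv2.imwrite('pics/p33.png',cv2.resize(im,None,fx=5,fy=5,interpolation=cv2.INTER_CUBIC))
E
```

```text
time_s: 64.38
eef_pos: [665.9, 28.8, 20.7]
ee_rot: [-0.103, 0.7, -0.103, -0.699]
force: [0.3, 0.2, 0.1]
grip_width: 0.996
time_s: 65.12
eef_pos: [665.2, 28.8, 19.3]
ee_rot: [-0.103, 0.7, -0.103, -0.699]
force: [1.1, 0.8, 2.4]
grip_width: 0.263
22.372643981483154 [1.12387721 0.84079357 2.36039249] [665.22358512  28.83921846  19.31870628]
```

View pics/p33.png

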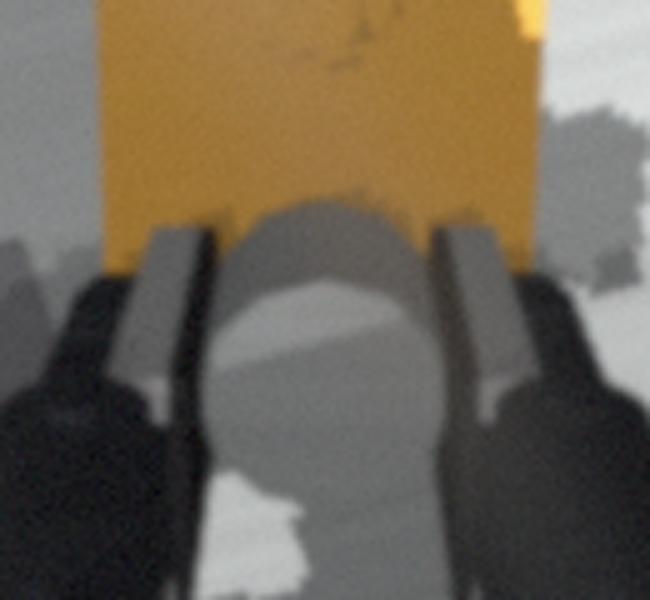

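```bash
python3 - <<'E'
from h import *
s,c=cap('wrist'); R=axes(s);T=s['eef_pos']
for p,z in [((315,246),68),((315,269),68),((291,268),68),((339,268),68),((315,230.4),46)]: print(p,np.round(R.T@(plane(c,p,z,s)[0]-T),1))
E
python3 -m jog '[[[-0.03,0,0,0,0,0],[-0.04,0,0,0,0,0],[-0.045,0,0,0,0,0],[0,0,0,0,0,0],[0,0,0,0,0,0]]]'; python3 - <<'E'
from h import *
s,c=cap('wrist','w34'); print(s['eef_pos'],s['grip_width']*85)
target([521.1,-47.3,134],np.radians(-107),s)
im=c['image'][190:310,250:380,::-1]; cv2.imwrite('pics/p34.png',cv2.resize(im,None,fx=5,fy=5,interpolation=cv2.INTER_CUBIC))
E
```

```text
(315, 246) [-48.6   0.9 -11.9]
(315, 269) [-48.6   0.9  -0.1]
(291, 268) [-48.6 -10.4  -0.7]
(339, 268) [-48.6  12.3  -0.7]
(315, 230.4) [-26.6   1.  -11.4]
time_s: 65.85
eef_pos: [664.5, 28.9, 132.8]
ee_rot: [0.103, -0.699, 0.103, 0.7]
force: [-0.5, 1.0, -0.9]
grip_width: 0.262
[664.51911941  28.9054993  132.80033508] 22.27189025099758
shift first: tool mm [ -0.9 114.5 115.2] | turn rv [ 0.003   0.002  -0.0003] | shift after turn mm [ -1.2 114.8 114.9] world d [-143.4  -76.2    1.2]
```

View pics/w34.png

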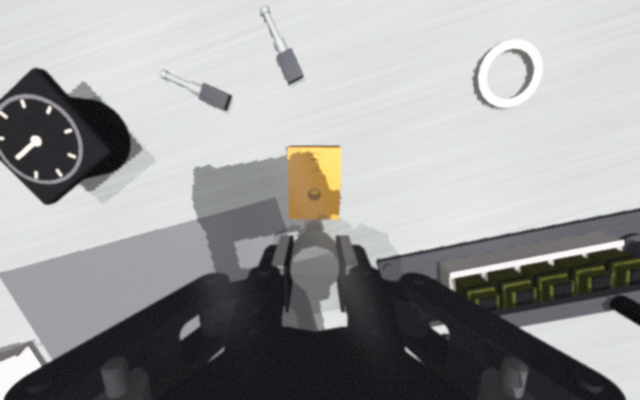

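View pics/p34.png

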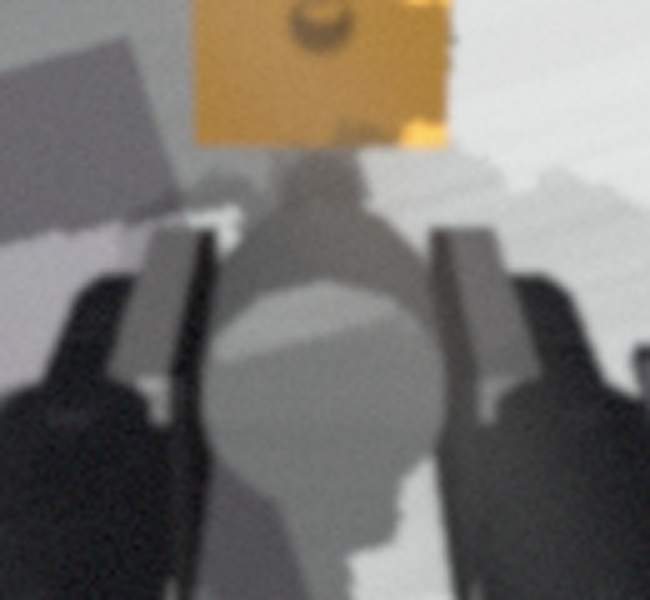

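```bash
python3 - <<'E'
from h import *
s,c=cap('wrist'); print(np.round(c['hand_eye'],4),np.round(c['mtx'],2)); R=axes(s);T=s['eef_pos']
print(R, T)
for i in range(3): print(np.round(R.T@(plane(c,(315,269),T[2]+48.6,s)[0]-T),2))
E
```

```text
[[ 4.000000e-04 -2.584000e-01  9.660000e-01 -1.668479e+02]
 [ 1.000000e+00  3.000000e-04 -4.000000e-04  5.995000e-01]
 [-2.000000e-04  9.660000e-01  2.584000e-01 -6.535640e+01]
 [ 0.000000e+00  0.000000e+00  0.000000e+00  1.000000e+00]] [[284.28   0.   314.21]
 [  0.   284.28 202.78]
 [  0.     0.     1.  ]]
[[-2.97210610e-03 -2.89506420e-01 -9.57171458e-01]
 [ 3.99793582e-04 -9.57175953e-01  2.89506539e-01]
 [-9.99995503e-01  4.77773142e-04  2.96057129e-03]] [664.34496881  28.93653825 132.29353041]
[-48.6    0.93  -0.11]
[-48.6    0.93  -0.11]
[-48.6    0.93  -0.11]
```

```bash
python3 -m jog '[[[0,0.0287,0.0287,0,0,0],[0,0.0287,0.0287,0,0,0],[0,0.0287,0.0287,0,0,0],[0,0.0287,0.0287,0,0,0],[0,0,0,0,0,0],[0.015,0,0,0,0,0],[0,0,0,0,0,0],[0,0,0,0,0,0]]]'; python3 - <<'E'
from h import *
s,c=cap('wrist','w35'); print(s['eef_pos'],s['grip_width']*85)
target([521.0,-47.3,63.3],np.radians(-107),s)
im=c['image'][150:290,240:390,::-1]; cv2.imwrite('pics/p35.png',cv2.resize(im,None,fx=5,fy=5,interpolation=cv2.INTER_CUBIC)[:600])
print(proj(c,[[521.0,-47.3,90]],s))
E
```

```text
time_s: 66.95
eef_pos: [522.3, -47.5, 118.6]
ee_rot: [0.103, -0.699, 0.103, 0.7]
force: [0.9, -0.3, -0.7]
grip_width: 0.264
[522.25208208 -47.46917892 118.61554679] 22.400551387165386
shift first: tool mm [55.3  0.2  1.2] | turn rv [0.0037 0.0008 0.    ] | shift after turn mm [55.3  0.2  1.2] world d [ -1.3   0.2 -55.3]
[[313.766275   220.07976482]]
```

View pics/p35.png

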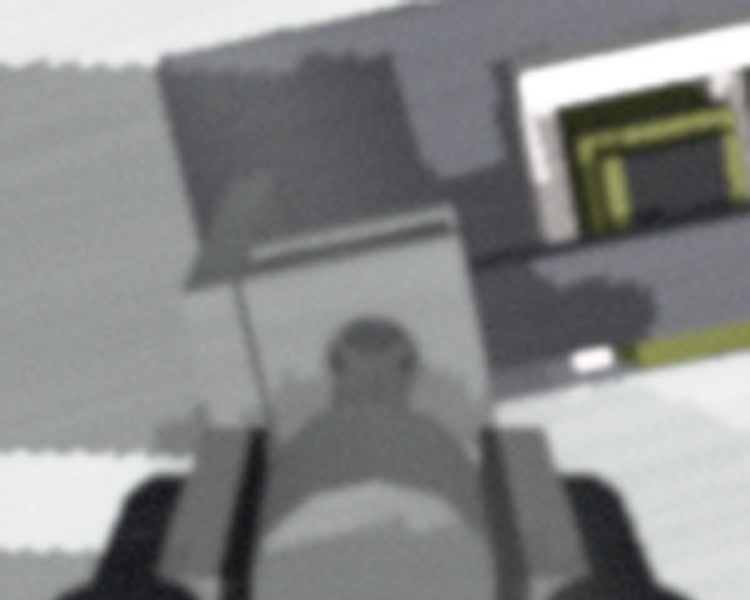

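```bash
python3 - <<'E'
from h import *
s,c=cap('wrist'); R=axes(s);T=s['eef_pos']
f=lambda p,z:np.round(R.T@(plane(c,p,z,s)[0]-T),2)
print('hole',f((314.8,222.2),90),'hole top edge +6.5',f((315,213.6),90)+[0,0,6.5])
print('head',f((315,246.3),T[2]+48.6)+[0,0,12], 'world',plane(c,(314.8,222.2),90,s), 'dz tilt',R[2])
E
```

```text
hole [28.9   0.97  2.97] hole top edge +6.5 [28.9   1.11  2.81]
head [-48.6    0.92   0.26] world [[519.181973   -47.61105592  90.        ]] dz tilt [-9.99999980e-01 -2.06392899e-05  1.99050393e-04]
```

```bash
python3 -m jog '[[[0.006,0,0.002,0,0,0],[0.006,0,0,0,0,0],[0,0,0,0,0,0],[0,0,0,0,0,0]]]'; python3 - <<'E'
from h import *
s,c=cap('wrist','w36'); print(s['eef_pos'],s['force'])
im=c['image'][195:265,280:355,::-1]; cv2.imwrite('pics/p36.png',cv2.resize(im,None,fx=8,fy=8,interpolation=cv2.INTER_CUBIC)[:600])
R=axes(s);T=s['eef_pos']
for o in ([13.3,0,0],[13.3,.3,-1.7],[13.3,.3,.3]): print(proj(c,T+R@np.array(o),s))
E
```

```text
time_s: 67.55
eef_pos: [520.2, -47.2, 107.2]
ee_rot: [-0.103, 0.7, -0.103, -0.699]
force: [0.4, 0.1, -0.8]
grip_width: 0.264
[520.15430398 -47.24422498 107.17386559] [ 0.38712861  0.08987203 -0.84184461]
[[313.43054786 225.47063806]]
[[313.86802317 223.11980652]]
[[313.86845627 225.88454131]]
```

View pics/p36.png

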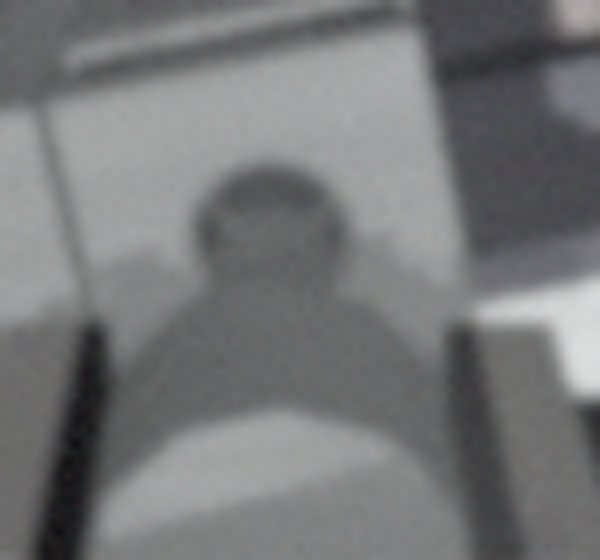

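```bash
python3 -m jog '[[[0.004,0,0,0,0,0],[0,0,0,0,0,0]]]'; python3 -m jog '[[[0.003,0,0,0,0,0],[0,0,0,0,0,0]]]'; python3 - <<'E'
from h import *
s,c=cap('wrist','w37'); print(s['eef_pos'],s['force'])
im=c['image'][195:265,280:355,::-1]; cv2.imwrite('pics/p37.png',cv2.resize(im,None,fx=8,fy=8,interpolation=cv2.INTER_CUBIC)[:600])
E
```

```text
time_s: 67.85
eef_pos: [519.9, -47.2, 102.8]
ee_rot: [0.104, -0.699, 0.103, 0.7]
force: [0.2, 0.5, -1.0]
grip_width: 0.264
time_s: 68.1
eef_pos: [520.0, -47.2, 99.9]
ee_rot: [0.103, -0.699, 0.103, 0.7]
force: [-0.2, -0.6, -0.5]
grip_width: 0.259
[519.96433689 -47.1788951   99.87860226] [-0.24074186 -0.60075949 -0.4903618 ]
```

View pics/p37.png

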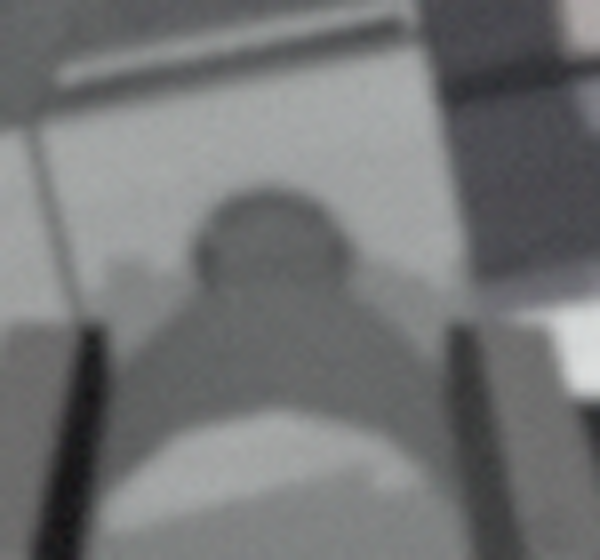

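```bash
python3 -m jog '[[[0.005,0,0,0,0,0],[0,0,0,0,0,0]]]'; python3 -m jog '[[[0.004,0,0,0,0,0],[0,0,0,0,0,0]]]'; python3 -m jog '[[[0.004,0,0,0,0,0],[0,0,0,0,0,0]]]'
```

```text
time_s: 68.4
eef_pos: [519.8, -47.2, 94.6]
ee_rot: [0.104, -0.699, 0.103, 0.7]
force: [-0.5, -0.4, -0.4]
grip_width: 0.265
time_s: 68.65
eef_pos: [519.9, -47.2, 90.8]
ee_rot: [0.104, -0.699, 0.103, 0.7]
force: [-0.5, 0.7, -0.0]
grip_width: 0.264
time_s: 68.9
eef_pos: [519.9, -47.2, 86.8]
ee_rot: [0.104, -0.699, 0.103, 0.7]
force: [0.5, 0.8, -1.6]
grip_width: 0.264
```

Into the bar hole (tip ≈73) without contact. Continue.

```bash
python3 -m jog '[[[0.004,0,0,0,0,0],[0,0,0,0,0,0]]]'; python3 -m jog '[[[0.004,0,0,0,0,0],[0,0,0,0,0,0]]]'; python3 -m jog '[[[0.005,0,0,0,0,0],[0,0,0,0,0,0]]]'; python3 -m jog '[[[0.004,0,0,0,0,0],[0,0,0,0,0,0]]]'
```

```text
time_s: 69.15
eef_pos: [519.9, -47.2, 82.7]
ee_rot: [0.104, -0.699, 0.103, 0.7]
force: [0.2, 0.5, -0.1]
grip_width: 0.26
time_s: 69.4
eef_pos: [519.9, -47.2, 78.8]
ee_rot: [0.103, -0.699, 0.103, 0.7]
force: [0.2, -0.3, -1.1]
grip_width: 0.259
time_s: 69.65
eef_pos: [519.9, -47.2, 73.7]
ee_rot: [0.103, -0.699, 0.103, 0.7]
force: [-0.3, 0.3, -0.9]
grip_width: 0.26
time_s: 69.9
eef_pos: [519.9, -47.2, 69.8]
ee_rot: [0.103, -0.699, 0.103, 0.7]
force: [-0.5, -0.0, 0.1]
grip_width: 0.264
```

```bash
python3 -m jog '[[[0.004,0,0,0,0,0],[0,0,0,0,0,0]]]'; python3 -m jog '[[[0.002,0,0,0,0,0],[0,0,0,0,0,0]]]'; python3 -m jog '[[[0.001,0,0,0,0,0],[0,0,0,0,0,0]]]'
```

```text
time_s: 70.15
eef_pos: [520.1, -47.2, 66.0]
ee_rot: [-0.103, 0.7, -0.103, -0.699]
force: [0.0, 0.6, 0.8]
grip_width: 0.26
time_s: 70.4
eef_pos: [520.2, -47.3, 65.8]
ee_rot: [-0.103, 0.7, -0.103, -0.699]
force: [-6.8, 0.9, 18.1]
grip_width: 0.265
time_s: 70.65
eef_pos: [520.3, -47.3, 65.8]
ee_rot: [-0.103, 0.7, -0.103, -0.699]
force: [-12.1, 2.0, 27.9]
grip_width: 0.262
```

```bash
python3 -m jog '[[[-0.003,0,0,0,0,0],[0,0,0,0,0,0]]]'; python3 -m jog '[[[0,0,0,0,0,0],[0,0,0,0,0,0],[0,0,0,0,0,0]]]' 150;  python3 -m jog '[[[-0.03,0,0,0,0,0],[-0.03,0,0,0,0,0],[0,0,-0.03,0,0,0],[0,0,0,0,0,0],[0,0,0,0,0,0]]]'; python3 - <<'E'
from h import *
s,c=cap('wrist','w38'); print(s['eef_pos'])
c2=cap('scene','s38')[1]; x,y=275,195; im=c2['image'][y-55:y+55,x-70:x+70,::-1]; cv2.imwrite('pics/s38z.png',cv2.resize(im,None,fx=5,fy=5,interpolation=cv2.INTER_CUBIC))
print(proj(c2,[[521,-47.3,90],[521,-47.3,112]])-[x-70,y-55])
E
```

```text
time_s: 70.9
eef_pos: [520.1, -47.2, 66.0]
ee_rot: [-0.103, 0.7, -0.103, -0.699]
force: [-0.4, 0.3, 0.1]
grip_width: 0.258
time_s: 71.28
eef_pos: [520.1, -47.2, 66.0]
ee_rot: [0.103, -0.699, 0.103, 0.7]
force: [0.0, 0.1, 0.3]
grip_width: 0.409
time_s: 71.9
eef_pos: [548.2, -55.7, 125.6]
ee_rot: [0.104, -0.699, 0.103, 0.7]
force: [-1.2, -0.1, -0.2]
grip_width: 0.416
[548.15773948 -55.65012858 125.61983702]
[[69.90982926 59.64134102]
 [68.95788883 53.5470417 ]]
```

View pics/w38.png

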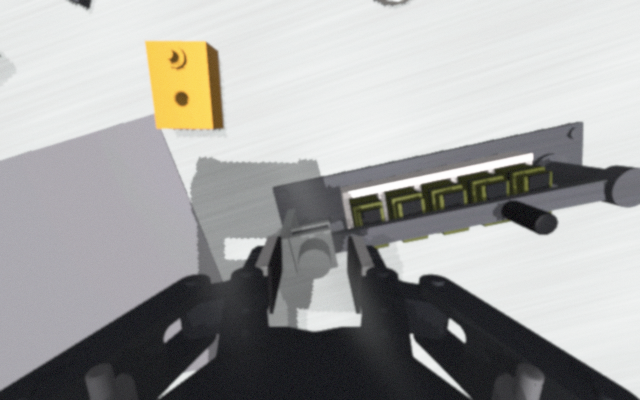

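View pics/s38z.png

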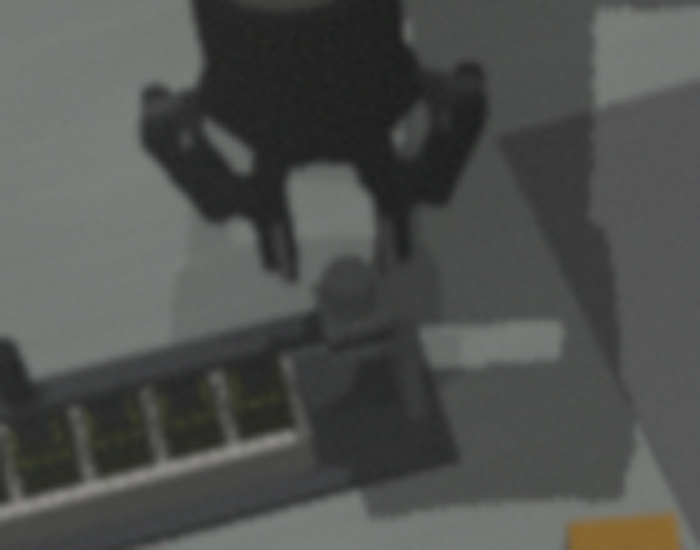

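```bash
python3 -m jog '[[[0,0,0.031,0,0,0],[0,0,0.031,0,0,0],[0,0,0.031,0,0,0],[0,0,0,0,0,0],[0,0,0,0,0,0],[0,0,0,0,0,0]]]'; python3 - <<'E'
from h import *
s,c=cap('wrist','w39'); print(s['eef_pos'])
im=c['image'][80:170,260:370,::-1]; cv2.imwrite('pics/p39.png',cv2.resize(im,None,fx=6,fy=6,interpolation=cv2.INTER_CUBIC))
print(proj(c,[[521,-47.3,90],[521,-47.3,112]],s))
c2=cap('scene','s39')[1]; x,y=275,195; im=c2['image'][y-35:y+35,x-50:x+50,::-1]; cv2.imwrite('pics/s39z.png',cv2.resize(im,None,fx=8,fy=8,interpolation=cv2.INTER_CUBIC))
E
```

```text
time_s: 72.75
eef_pos: [460.3, -29.2, 126.1]
ee_rot: [-0.104, 0.7, -0.104, -0.699]
force: [0.3, -0.3, 0.6]
grip_width: 0.413
[460.28923751 -29.22058836 126.05072197]
[[313.07897124 129.69411773]
 [312.93061814 130.03871021]]
```

View pics/w39.png

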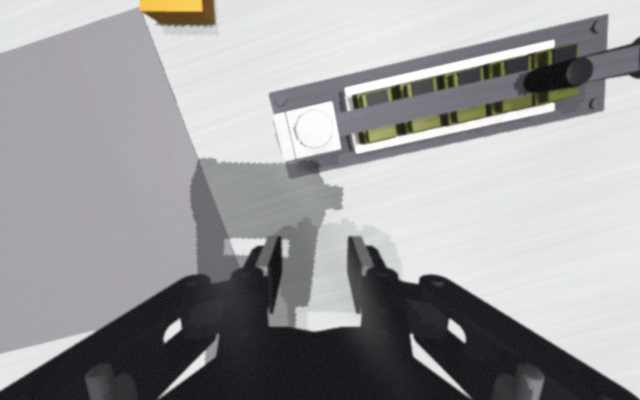

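View pics/p39.png

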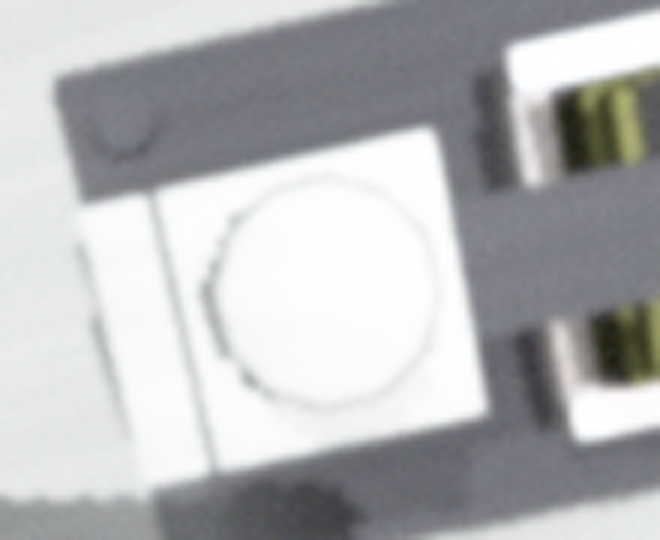

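View pics/s39z.png

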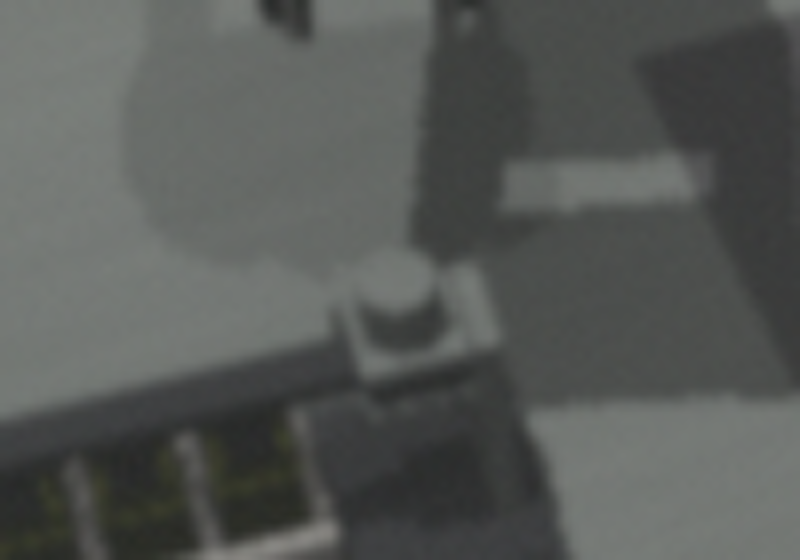

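```bash
python3 - <<'E'
from h import *
s,c=cap('wrist'); _,c2=cap('scene')
print(tri([ray(c,(314.3,128.7),s),ray(c2,(274.75,194.75))]))
# reference: fork corner nearest slots (+x side): wrist & scene
print('fork top corner', tri([ray(c,(260+435/6,80+130/6),s),ray(c2,(225+368/8,160+382/8))]), tri([ray(c,(260+488/6,80+415/6),s),ray(c2,(225+338/8,160+305/8))]))
for im,n,b in ((c['image'],'pw',(300,0,640,130)),): cv2.imwrite('pics/bar39.png',cv2.resize(im[0:130,300:640,::-1],None,fx=2.3,fy=2.3,interpolation=cv2.INTER_CUBIC))
E
```

```text
(array([521.54497458, -47.18156386, 108.02396941]), [1.1161672663589501, 1.116167266358957])
fork top corner (array([535.55818823, -64.02932213,  85.10052553]), [1.8442306520043736, 1.8442306520043896]) (array([501.42330686, -62.05201617,  80.20671792]), [1.3388375846668048, 1.3388375846668468])
```

View pics/bar39.png

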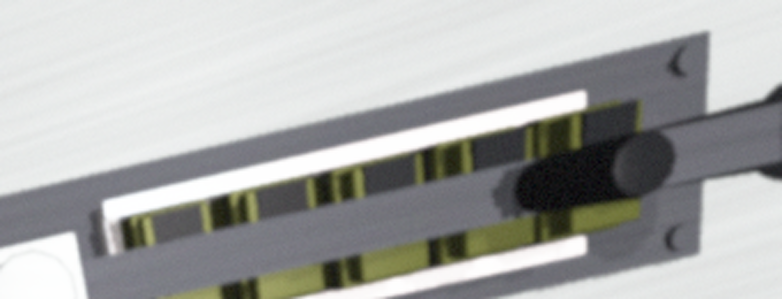

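```bash
python3 -m jog '[[[0,0,-0.0317,0,0,0],[0,0,-0.0317,0,0,0],[0,0,0,0,0,0],[0.018,0,0,0,0,0],[0.015,0,0,0,0,0],[0,0,0,0,0,0],[0,0,0,0,0,0]]]' 255; python3 -m jog '[[[0.002,0,0,0,0,0],[0.001,0,0,0,0,0],[0,0,0,0,0,0]]]'; python3 -m jog '[[[0.002,0,0,0,0,0],[0,0,0,0,0,0]]]'
```

```text
time_s: 73.82
eef_pos: [520.6, -47.4, 93.6]
ee_rot: [-0.103, 0.7, -0.103, -0.699]
force: [0.2, -0.1, 0.1]
grip_width: 0.002
time_s: 74.2
eef_pos: [520.5, -47.3, 90.1]
ee_rot: [-0.103, 0.7, -0.103, -0.699]
force: [-0.2, -0.6, 0.0]
grip_width: -0.003
time_s: 74.45
eef_pos: [520.4, -47.3, 87.9]
ee_rot: [0.103, -0.699, 0.103, 0.7]
force: [0.2, -0.2, 0.4]
grip_width: -0.004
```

```bash
python3 -m jog '[[[0.002,0,0,0,0,0],[0,0,0,0,0,0]]]'; python3 -m jog '[[[0.0015,0,0,0,0,0],[0,0,0,0,0,0]]]'; python3 -m jog '[[[0.0015,0,0,0,0,0],[0,0,0,0,0,0]]]'
```

```text
time_s: 74.7
eef_pos: [520.6, -47.4, 87.7]
ee_rot: [-0.103, 0.7, -0.104, -0.699]
force: [-6.8, 1.6, 14.4]
grip_width: 0.001
time_s: 74.95
eef_pos: [520.8, -47.4, 87.6]
ee_rot: [-0.103, 0.7, -0.104, -0.699]
force: [-11.4, 2.9, 27.9]
grip_width: 0.004
time_s: 75.2
eef_pos: [521.0, -47.5, 87.5]
ee_rot: [-0.103, 0.7, -0.104, -0.699]
force: [-17.5, 3.5, 41.6]
grip_width: -0.001
```

```bash
python3 -m jog '[[[-0.01,0,0,0,0,0],[-0.04,0,0,0,0,0],[-0.04,0,0,0,0,0],[0,0,0.04,0,0,0],[0,0,0.04,0,0,0],[0,0,0.04,0,0,0],[0,0,0,0,0,0],[0,0,0,0,0,0]]]'; python3 - <<'E'
from h import *
s,c=cap('wrist','w40'); print(s['eef_pos'],s['force'])
_,c2=cap('scene','s40'); cv2.imwrite('pics/s40z.png',cv2.resize(c2['image'][165:275,150:310,::-1],None,fx=5,fy=5,interpolation=cv2.INTER_CUBIC))
E
```

```text
time_s: 76.2
eef_pos: [406.3, -12.9, 173.4]
ee_rot: [-0.103, 0.7, -0.104, -0.699]
force: [-0.7, -0.2, -0.1]
grip_width: 0.004
[406.32431995 -12.89612325 173.38289194] [-0.65793714 -0.15196184 -0.07095176]
```

View pics/w40.png

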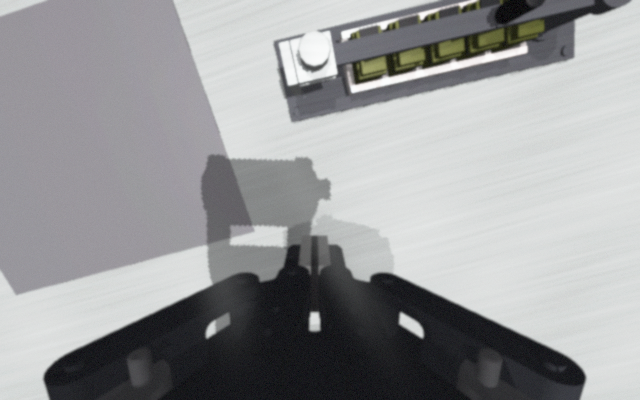

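View pics/s40z.png

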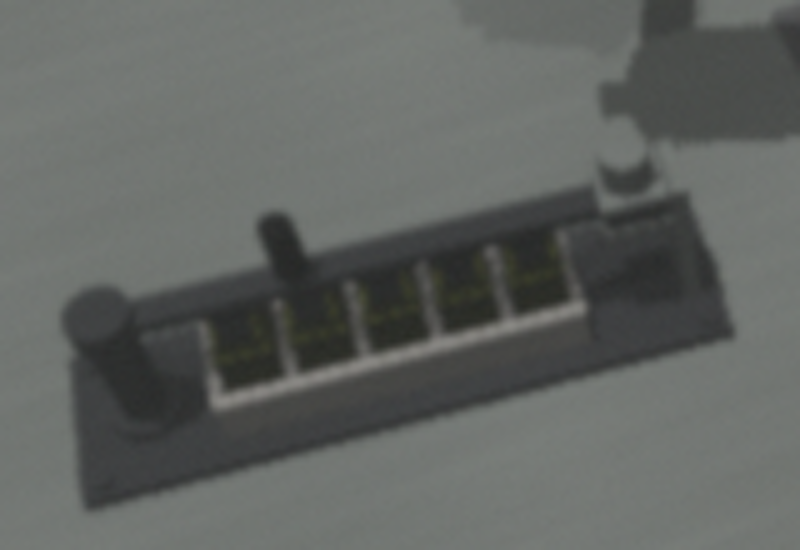

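```bash
python3 -m jog '[[[0,0,0,0,0,0],[0,0,0,0,0,0],[0,0,0,0,0,0],[0,0,0,0,0,0]]]'; python3 -c "
from rig import workorder; print(workorder.finish_job())"
```

```text
time_s: 76.8
eef_pos: [405.6, -12.6, 173.1]
ee_rot: [0.103, -0.699, 0.103, 0.7]
force: [0.5, 0.6, 0.2]
grip_width: 0.001
the job is handed in; nothing more can be done
None
```

All five switches are in slots 0–4, the keeper bar is swung to its end stop, and the pin is pushed down through fork and bar. I handed the job in at 76.8 s with the gripper clear, and no verdict is reported.

**What the last checks showed**
- **Switches:** the final pictures show all five standing level in their slots. Four met the slot floor with 4–6 N before release. Slot 1's was let go about 1 mm above the floor, with no contact felt.
- **Keeper bar:** it met a firm stop at about 13 N. In the wrist view the fork hole was clear straight through before I inserted the pin.
- **Pin:** it went in without contact until it stopped hard. A final press of about 42 N on its head with the closed fingertips did not move it. In the pictures the head sits on the fork.
- **Bystanders:** I touched neither the gauge, the bezel ring nor the toggle levers. I did not measure them again afterwards.

**What failed or disagreed**
- **First grasp:** it closed above the switch. The fingertips stand about 24–28 mm behind the TCP, not 8 mm ahead of it as the text says. I corrected for this from then on.
- **Wrist camera:** it needed about a 4 mm correction along the tool axis, and its reported sideways offset changed by about 1.2 mm between poses.
- **Pin height:** the pin rose about 2.5 mm more than the stated dimensions predict. Triangulation with the scene camera read about 4 mm low on the head and 5–10 mm low on the fork corners. The head-seated check therefore rests on the hard stop and the pictures, not on a height measurement good to 3 mm.

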